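# Nest the blini pans on their hook

## Robot

A 6-joint arm with a two-finger parallel gripper is mounted at the origin on the work surface. World frame = base frame: x ahead of the robot, y to its left, z up, the work surface at z = 0. Lengths are in mm, angles in rad, forces in N, time in s.
With the tool pointing down it reaches from about 350 to 875 mm from the base axis. Payload 4.2 kg.
Tool frame: the origin (TCP) lies midway between the tips of the shut fingers; the grasp point (between the pads) lies 19 mm behind it; z points along the fingers, y is the direction in which the jaws open and shut (so a half turn about z gives the same grasp; the last joint's range is limited). The gripper opens to 85 mm and grips with 20 to 120 N. Pads are 22 mm wide; open, the fingers measure 114 mm over their backs; the gripper's body (76 mm by 85 mm) begins 54 mm behind the grasp point. The pads swing forward as they close: fully open they stand 13 mm farther back than shut.
Start: joints at [-0.98, 0.385, 0.008, 0, -1.194, -0.259], TCP at [203.606, -590.884, 197.812] pointing down, gripper open.
Joint ranges: [-3.14, 3.14], [-1.21, 2.06], [-1.07, 1.41], [-3.16, 2.05], [-2.99, -0.16], [-3.1, 3.1]. Speed limits (rad/s): [2.79, 2.79, 3.14, 3.14, 3.14, 3.14].

## Interface

Orientations are given as [roll, pitch, yaw] about the fixed x, y, z axes, in that order (R = Rz(yaw) Ry(pitch) Rx(roll)).
In Python, from rig import monitor, imaging, workorder gives the robot as it stands.
- The arm moves only by the tool send_rows, never from a script. Its argument "targets" is a list of rows, each an object of numbers: "x", "y", "z": the shift along the tool's x, y, z in cm; "yaw": the turn about the tool's z in rad; "claw": the opening, from -1 (shut) to 1 (fully open). A call has 1 to 8 rows; each row is the pose to reach, as a shift and turn from the pose commanded when the call began, along the tool's axes at that moment; what a row does not reach only later rows make up. A row lasts 1/12 s, in which the tool goes at most 41.7 mm and 7.16 degrees, less where a joint would pass 70% of its speed; a pose out of reach is approached as far as the arm can. A call with a gripper value outside its range is refused whole. The fingers move at their own pace and stop on an object; "force" is the grip in N (left out, the last holds). Time passes only in rows, so rows that repeat a pose let the fingers close. It gives the time, the measured TCP pose, the force and the opening at its end, in the units of the state.
- monitor.observe(): the state, without advancing time (a new reading comes with each control period).
- imaging.read_camera(name): name is "scene" or "top" or "wrist"; returns the picture (420x560x3 uint8, red, green, blue); there is no depth.
- imaging.calibration(name): a dict with "K" (3x3 intrinsics, pixels), "k1" (the pictures are not rectified: a ray, as slopes to the right and down, at radius r is drawn at 1 + k1 r^2 times it, then the intrinsics apply), "rvec" (rotation vector, rad) and "tvec" (3), from world to camera coordinates, as OpenCV has them; the wrist camera has in their place "tool_from_camera" (4x4, takes a point from camera to tool coordinates, whose origin is the TCP and whose axes are the flange's). Camera axes: x right, y down, z forward; pixel columns grow to the right and rows downward; lengths in mm; the calibration is good to about 2 mm. A picture is of the moment at which its call begins: read the wrist's pose just before it. calibration takes no time and is no camera call.
- workorder.sign_off(): hands the job in, once; it reports no verdict.
The state is a dict: "time_s": time; "joint_positions": joint angles; "dq": joint speeds; "joint_efforts": joint torques, N m; "tool_pos": TCP position; "tool_rot": TCP orientation; "ft_force": force on the tool from outside, world axes, zero at the start; "torque": the same for the moment, N m; "grip_width": finger opening in mm.
Only numpy, scipy, OpenCV 4.12 (cv2) and the standard library are available. Lean on these libraries where they do the work, as an engineer would, in place of code of your own. Each camera call takes 0.05 s, during which the arm holds its last target. There are 200 camera calls.

## Task

The three small pans in the drying rack are dry: hang them by the eyes in their handles on the one hook of the pan post, mouths towards the hook's tip, the largest first, then the middle one, then the smallest. Finish by pressing the set back along the hook, firmly but gently, until the largest bears on the hook's stop collar and each pan is nested tight against the one behind it. Never load the hook with a push of more than 20 newtons, and leave the other things on the bench where they stand.

Things in the scene. Friction and masses are not known exactly. Their poses are not given: they have to be found in the camera images.
- pan_large: Largest of three shallow steel pans: rim 120 mm across, floor 100, 18 mm deep, about 0.3 kg (any pan may be 20% lighter or 25% heavier). Origin: rim's centre. z: up the handle to its eye; x: from the mouth (-x) to the floor, whose outer face is at x = 15.5 mm; y: across the handle. At the start the pans stand on edge in the rack, handle up, leaning a degree or two.
- pan_medium: Middle pan: rim 100 mm across, floor 82, about 0.23 kg; depth, handle, origin and axes as the largest. All handles alike: flat strap 5 mm thick (x = -2.5 to 2.5 mm), 18 mm wide, widening to a head 28 mm wide from 20 mm below the eye's centre to 13 mm above; it ends 17 mm above. A head is well pinched across its 28 mm from above: the hook then passes between the fingers.
- pan_small: Smallest pan: rim 82 mm across, floor 66, about 0.17 kg; depth, handle, origin and axes as the largest.
- pan_large_eye (a point): Centre of the eye in the largest pan's handle: an upright slot through the strap, 10 mm wide (y), 18 mm high (z), 150 mm above the pan's origin. Axes as the pan's. Every pan has the same eye at the same distance. Home: handle flat on the collar, eye 2.5 mm in front of its face; the other eyes follow 5 mm apart, handle on handle.
- pan_medium_eye (a point): Centre of the middle pan's eye, 150 mm above its origin.
- pan_small_eye (a point): Centre of the smallest pan's eye, 150 mm above its origin.
- rack: Wire drying rack over a drip tray, fixed, 210 by 150 mm; left or right of the middle, the pan post on the other side. Origin on the bench under the middle slot. Slots at x = -50, 0, 50 mm, pans in any order, mouths to the rack's -x. Pans rest on two wires 22 mm above the bench between loops 80 mm high; the largest is clear of them when its origin is over 145 mm up.
- stand: Pan post: round steel post 25 mm thick, 272 mm high, base plate 150 by 110 by 8 mm, screwed down. Origin on the bench under the post's axis; its x axis runs from the hook's tip to the post; the hook points to -x, roughly at the robot. Fingers holding a head pass beside the collar, but would strike the head of a pan close behind: hang a pan with its eye 18 mm or more short of it, let go, then push.
- hook_tip (a point): Centre of the bar's round end, 84 mm in front of hook_root, 8 mm above the level bar's axis. An eye centred 4 mm above the level bar goes straight over the tip, 1.5 mm to spare each side. Hanging free, an eye's centre is 5.5 mm below the bar's axis. Pans slide with 0.5 to 3 N each and stay where left. Push heads at the bar's height, fingers astride the bar: 9 to 15 N is a firm push.
- scourer_tray: Bystander: small open steel tray with scouring pads, 110 by 75 by 45 mm, loose. Origin under its middle.
- soap_bottle: Bystander: white bottle 60 mm across, 170 mm high, loose. Origin under its middle.
- steel_jug: Bystander: steel mug-like jug 72 mm across, 85 mm high, loose. Origin under its middle.
- hook_root (a point): Point on the hook's axis 40 mm in front of the post's axis, 255 mm above the bench; axes as the post's. From here the hook, a round bar 7 mm thick, runs level 75 mm to -x, then turns up. A stop collar (disc 24 mm across) is clamped on the bar, its front face anywhere 0 to 20 mm in front of this point: not in the state, to be felt (a hard stop; come slowly, 10 mm/s or less).
Mind the look-alikes: they are no part of the job. Leave any red look-alike of the pan_medium alone.

How it is judged:
By the outcome, as a careful person would: the job done as asked, in the order asked, and still so for the second after the job is handed in, with the robot touching nothing.
It also fails if it takes over 72 s, if anything falls off the work surface, if the arm or the gripper's body presses on something with over 40 N, if the wrist force passes 120 N, or if a joint passes its speed limit or range.

## Working session

There is one attempt and no reset: what is moved stays moved. The work goes in short steps, Python scripts to look and compute and a tool call to move; the robot and the scene stay as the last step left them, time stands still between calls to the robot, and variables do not carry over. Pictures are saved under pics/ and viewed, about 8 in all and at most 12, crops included, and the job is handed in when it is done.

Besides the shell and the picture viewer there is one more tool, called as name(argument=value, ...), one argument or row to a line, values as JSON. send_rows: Moves the arm, as the interface text tells. Its arguments: {"type":"object","properties":{"targets":{"type":"array","items":{"type":"object","properties":{"x":{"type":"number"},"y":{"type":"number"},"z":{"type":"number"},"yaw":{"type":"number"},"claw":{"type":"number"}}}},"force":{"type":"number"}},"required":["targets"]}

```bash
ls; mkdir -p pics; python3 - <<'E'
from rig import monitor, imaging
import cv2, numpy as np
s=monitor.observe(); print(s)
for n in ("scene","top","wrist"):
    im=imaging.read_camera(n); cv2.imwrite(f"pics/{n}0.png",im[:,:,::-1]); np.save(f"{n}0.npy",im)
    c=imaging.calibration(n); print(n,c)
E
```

```text
pics
{'time_s': 0.0, 'joint_positions': array([-9.80397140e-01,  3.85561890e-01,  6.62720961e-03, -5.17015341e-04,
       -1.19399568e+00, -2.58627994e-01]), 'dq': array([ 0.00108596, -0.0002427 , -0.00063991,  0.00098319,  0.0015073 ,
       -0.00012089]), 'joint_efforts': array([ 9.03654072e-04, -3.92293417e+01,  1.88403386e+01,  4.18622419e+00,
       -4.58024864e-03,  2.32231071e-05]), 'tool_pos': array([ 203.39612971, -590.2820356 ,  196.71631131]), 'tool_rot': array([ 3.13940670e+00, -8.14362419e-05, -2.81001212e+00]), 'ft_force': array([0.74020232, 0.09182991, 0.37818756]), 'torque': array([ 0.01019064,  0.03023468, -0.05388061]), 'grip_width': 85.31174581365504}
scene {'K': array([[409.61716883,   0.        , 280.32728716],
       [  0.        , 409.61716883, 211.1371444 ],
       [  0.        ,   0.        ,   1.        ]]), 'k1': -0.11889540332990688, 'rvec': array([ 1.47096355,  2.21552242, -0.79642836]), 'tvec': array([ 221.06624813, -305.041177  , 1254.21614002])}
top {'K': array([[398.29787654,   0.        , 282.6993384 ],
       [  0.        , 398.29787654, 209.6601303 ],
       [  0.        ,   0.        ,   1.        ]]), 'k1': 0.02570634476916262, 'rvec': array([ 2.15722465, -2.13529506,  0.1584652 ]), 'tvec': array([-19.8818502 , 618.6314448 , 881.35592421])}
wrist {'K': array([[296.2786397 ,   0.        , 280.90176996],
       [  0.        , 296.2786397 , 210.06399571],
       [  0.        ,   0.        ,   1.        ]]), 'k1': -0.005369515270384717, 'tool_from_camera': array([[-6.38290170e-04, -9.57434367e-01, -2.88650351e-01,
         7.34816974e+01],
       [ 9.99999794e-01, -5.90634703e-04, -2.52194653e-04,
         5.93967423e-01],
       [ 7.09729140e-05, -2.88650453e-01,  9.57434547e-01,
        -1.75123654e+02],
       [ 0.00000000e+00,  0.00000000e+00,  0.00000000e+00,
         1.00000000e+00]])}
```

```bash
python3 - <<'E'
import cv2, numpy as np
a=cv2.imread("pics/scene0.png");b=cv2.imread("pics/top0.png")
cv2.imwrite("pics/s0.png",cv2.resize(a,(800,600),interpolation=cv2.INTER_CUBIC))
cv2.imwrite("pics/t0.png",cv2.resize(b,(800,600),interpolation=cv2.INTER_CUBIC))
E
```

```text
(no output)
```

View pics/s0.png

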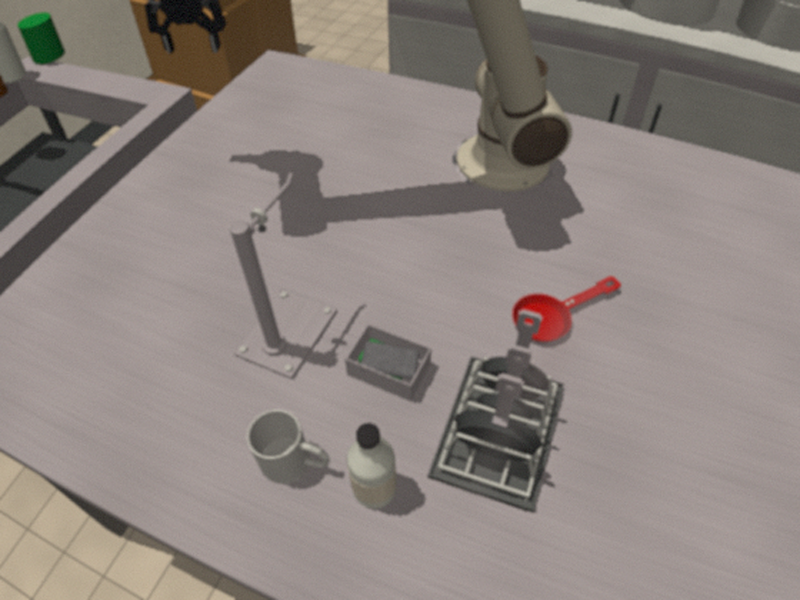

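View pics/t0.png

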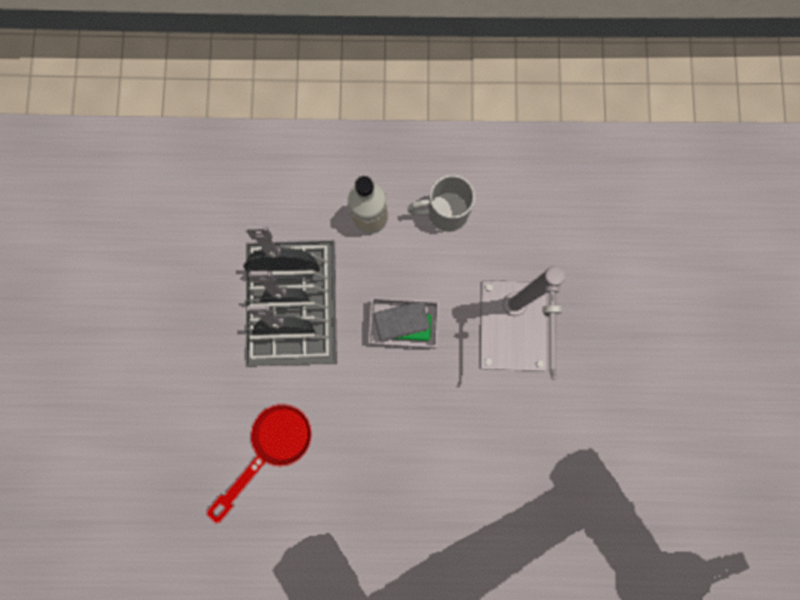

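```bash
cat > h.py <<'E'
import cv2, numpy as np
from rig import imaging
from scipy.spatial.transform import Rotation as Ro
def cam(n, s=None):
    c=imaging.calibration(n)
    if n!="wrist": R=cv2.Rodrigues(c["rvec"])[0]; t=c["tvec"]
    else:
        T=np.eye(4); T[:3,:3]=Ro.from_euler("xyz",s["tool_rot"]).as_matrix(); T[:3,3]=s["tool_pos"]
        M=np.linalg.inv(T@c["tool_from_camera"]); R=M[:3,:3]; t=M[:3,3]
    return c["K"],c["k1"],R,t
def proj(C,P):
    K,k,R,t=C; p=np.atleast_2d(P)@R.T+t; u=p[:,:2]/p[:,2:]
    u=u*(1+k*(u**2).sum(1,keepdims=True)); return u*K[0,0]+K[:2,2]
def ray(C,uv):
    K,k,R,t=C; d=(np.array(uv,float)-K[:2,2])/K[0,0]; u=d.copy()
    for _ in range(20): u=d/(1+k*(u**2).sum())
    return -R.T@t, R.T@np.append(u,1)
def onz(C,uv,z):
    o,d=ray(C,uv); return o+d*(z-o[2])/d[2]
def tri(*obs):
    A=np.zeros((3,3));b=np.zeros(3)
    for C,uv in obs:
        o,d=ray(C,uv); d/=np.linalg.norm(d); P=np.eye(3)-np.outer(d,d); A+=P;b+=P@o
    p=np.linalg.solve(A,b); return p,[float(np.round(np.linalg.norm(proj(C,p)[0]-uv),2)) for C,uv in obs]
def crop(f,x,y,w,h,s): return cv2.resize(cv2.imread(f)[y:y+h,x:x+w],None,fx=s,fy=s,interpolation=cv2.INTER_CUBIC)
E
python3 - <<'E'
from h import *
cv2.imwrite("pics/c1.png",np.hstack([crop("pics/top0.png",163,155,80,110,5),crop("pics/top0.png",315,180,80,110,5)]))
cv2.imwrite("pics/c2.png",np.hstack([crop("pics/scene0.png",300,210,100,145,4),crop("pics/scene0.png",150,118,100,145,4)]))
E
```

```text
(no output)
```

View pics/c1.png

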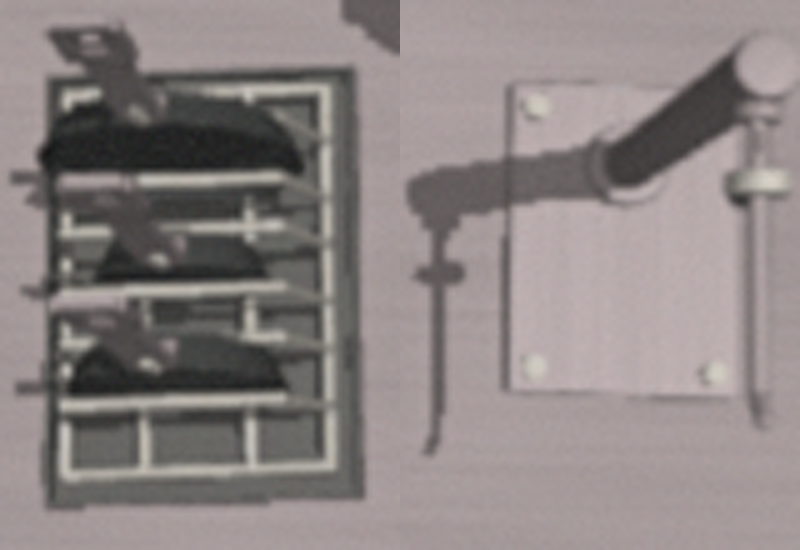

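View pics/c2.png

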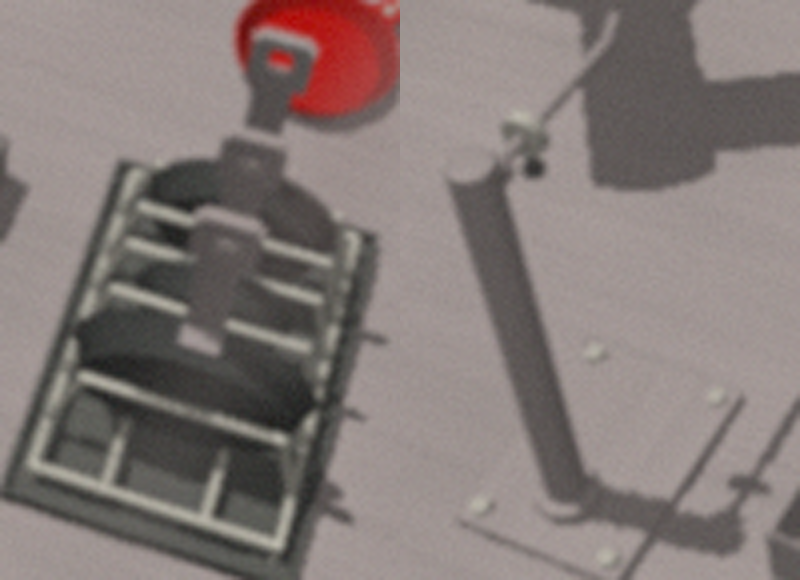

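```bash
python3 - <<'E'
from h import *
np.set_printoptions(precision=1,suppress=True)
T=cam("top");S=cam("scene")
t1=lambda x,y:((x+.5)/5-.5+163,(y+.5)/5-.5+155)
t2=lambda x,y:((x-400+.5)/5-.5+315,(y+.5)/5-.5+180)
s1=lambda x,y:((x+.5)/4-.5+300,(y+.5)/4-.5+210)
s2=lambda x,y:((x-400+.5)/4-.5+150,(y+.5)/4-.5+118)
print("posttop",onz(T,t2(768,68),272),onz(S,s2(473,163),272),tri((T,t2(768,68)),(S,s2(473,163))))
print("tip",onz(T,t2(762,420),263),onz(S,s2(612,17),263),tri((T,t2(762,420)),(S,s2(612,17))))
print("base",onz(T,t2(627,165),8),onz(S,s2(568,505),8))
print("collar",onz(T,t2(758,197),255))
print("plate",[onz(T,t2(*p),8) for p in((512,85),(508,390),(735,395))])
print("tray",[onz(T,t1(*p),6) for p in((48,72),(352,68),(362,498),(48,505))])
print("tray s",[onz(S,s1(*p),6) for p in((122,162),(376,235),(8,495))])
# head-top: top crop ends / scene
print("L",tri((T,t1(87,32)),(S,s1(201,338))))
print("S",tri((T,t1(85,190)),(S,s1(228,218))))
print("M",tri((T,t1(85,305)),(S,s1(285,42))))
E
```

```text
posttop [ 616.7 -198.7  272. ] [ 615.3 -198.7  272. ] (array([ 616.3, -198.1,  273.1]), [0.18, 0.18])
tip [ 494.  -195.5  263. ] [ 490.5 -199.4  263. ] (array([ 494.4, -195.4,  266.8]), [0.58, 0.5])
base [ 619.  -200.5    8. ] [ 621.6 -198.2    8. ]
collar [ 573.  -198.4  255. ]
plate [array([ 657.8, -145.3,    8. ]), array([ 510.4, -141.9,    8. ]), array([ 509.3, -249.6,    8. ])]
tray [array([722.7, 258.8,   6. ]), array([726.4, 109.8,   6. ]), array([516. ,  99.1,   6. ]), array([511.4, 248.1,   6. ])]
tray s [array([513.5, 100.7,   6. ]), array([505.8, 246.6,   6. ]), array([723.2, 112.9,   6. ])]
L (array([697.5, 187.9, 181.5]), [3.23, 3.92])
S (array([634.4, 183.9, 178.2]), [4.68, 5.31])
M (array([578.6, 176.4, 231. ]), [0.28, 0.3])
```

```bash
python3 - <<'E'
from h import *
np.set_printoptions(precision=1,suppress=True)
T=cam("top");S=cam("scene")
t1=lambda x,y:((x+.5)/5-.5+163,(y+.5)/5-.5+155)
s1=lambda x,y:((x+.5)/4-.5+300,(y+.5)/4-.5+210)
for n,a,b in (("L",(87,32),(230,216)),("S",(85,190),(254,146)),("M",(85,305),(285,38))): print(n,tri((T,t1(*a)),(S,s1(*b))))
E
```

```text
L (array([679. , 178.7, 241.8]), [0.33, 0.39])
S (array([624.9, 180. , 217.4]), [1.39, 1.55])
M (array([578.3, 175.9, 233.1]), [0.25, 0.27])
```

```bash
cat > go.py <<'E'
import sys
from h import *
from rig import monitor
def plan(x,y,z,yaw,s=None):
    s=s or monitor.observe(); R=Ro.from_euler("xyz",s["tool_rot"]).as_matrix()
    d=R.T@(np.array([x,y,z])-s["tool_pos"])/10
    a=(s["tool_rot"][2]-yaw+np.pi)%(2*np.pi)-np.pi
    n=max(np.linalg.norm(d)*10/41.7,abs(a)/.125)
    print("t %.2f"%s["time_s"],"shift",np.round(d,2),"yaw",round(a,3),"rows",round(n,1),"| f",np.round(s["ft_force"],1),"w",round(s["grip_width"],1))
if __name__=="__main__": plan(*map(float,sys.argv[1:5]))
E
python3 go.py 470 -197 310 -3.16
```

```text
t 0.15 shift [-38.01  28.54 -11.26] yaw 0.35 rows 11.7 | f [-0.6  0.1  0.1] w 85.2
```

send_rows(
  targets=[
    {"x": -12,"y": 8,"z": -6,"yaw": 0.12},
    {"x": -38,"y": 28.5,"z": -11.3,"yaw": 0.35},
    {"x": -38,"y": 28.5,"z": -11.3,"yaw": 0.35},
    {"x": -38,"y": 28.5,"z": -11.3,"yaw": 0.35},
    {"x": -38,"y": 28.5,"z": -11.3,"yaw": 0.35},
    {"x": -38,"y": 28.5,"z": -11.3,"yaw": 0.35},
    {"x": -38,"y": 28.5,"z": -11.3,"yaw": 0.35},
    {"x": -38,"y": 28.5,"z": -11.3,"yaw": 0.35},
  ],
)

```text
validation failed for argument at $.ta...
```

```bash
python3 go.py 470 -197 310 -3.16
```

```text
t 0.15 shift [-38.01  28.54 -11.26] yaw 0.35 rows 11.7 | f [-0.6  0.1  0.1] w 85.2
```

send_rows(
  targets=[
    {"x": -12,"y": 8,"z": -6,"yaw": 0.12,"claw": 1},
    {"x": -38,"y": 28.5,"z": -11.3,"yaw": 0.35,"claw": 1},
    {"x": -38,"y": 28.5,"z": -11.3,"yaw": 0.35,"claw": 1},
    {"x": -38,"y": 28.5,"z": -11.3,"yaw": 0.35,"claw": 1},
    {"x": -38,"y": 28.5,"z": -11.3,"yaw": 0.35,"claw": 1},
    {"x": -38,"y": 28.5,"z": -11.3,"yaw": 0.35,"claw": 1},
    {"x": -38,"y": 28.5,"z": -11.3,"yaw": 0.35,"claw": 1},
    {"x": -38,"y": 28.5,"z": -11.3,"yaw": 0.35,"claw": 1},
  ],
)

```text
time_s: 0.82
tool_pos: [384.8, -323.6, 277.0]
tool_rot: [3.141, 0.0, 3.123]
ft_force: [-0.0, -1.2, 1.0]
grip_width: 85.3
```

```bash
python3 go.py 470 -197 310 -3.16
```

```text
t 0.82 shift [-8.28 12.81 -3.3 ] yaw 0.0 rows 3.7 | f [-0.  -1.2  1. ] w 85.3
```

send_rows(
  targets=[
    {"x": -8,"y": 12.5,"z": -3.2,"yaw": 0,"claw": 1},
    {"x": -8,"y": 12.5,"z": -3.2,"yaw": 0,"claw": 1},
    {"x": -8,"y": 12.5,"z": -3.2,"yaw": 0,"claw": 1},
    {"x": -8,"y": 12.5,"z": -3.2,"yaw": 0,"claw": 1},
    {"x": -8,"y": 12.5,"z": -3.2,"yaw": 0,"claw": 1},
    {"x": -8,"y": 12.5,"z": -3.2,"yaw": 0,"claw": 1},
  ],
)

```text
time_s: 1.32
tool_pos: [467.2, -200.7, 308.5]
tool_rot: [3.141, -0.0, 3.126]
ft_force: [0.1, -0.5, -0.4]
grip_width: 85.4
```

```bash
python3 - <<'E'
from h import *; from go import plan
from rig import monitor
import pickle
s=monitor.observe(); im=imaging.read_camera("wrist")
cv2.imwrite("pics/w1.png",im[:,:,::-1]); pickle.dump(s,open("w1.pkl","wb"))
C=cam("wrist",s)
print(s["tool_pos"],s["tool_rot"],s["dq"].max(),proj(C,[(494,-196,263),(576,-198,255),(616,-198,272)]))
plan(565,177,310,-3.09)
E
```

```text
[ 467.20766921 -200.66244209  308.48519979] [ 3.14131300e+00 -2.41750495e-04  3.12626462e+00] 0.00444296423938623 [[286.54019585 250.09299518]
 [285.12956194 328.56027989]
 [285.91694558 378.45390865]]
t 1.37 shift [-9.2  38.01 -0.17] yaw -0.069 rows 9.4 | f [-0.2  0.6 -0.6] w 85.4
```

send_rows(
  targets=[
    {"x": -9.2,"y": 38,"z": -0.2,"yaw": -0.07,"claw": 1},
    {"x": -9.2,"y": 38,"z": -0.2,"yaw": -0.07,"claw": 1},
    {"x": -9.2,"y": 38,"z": -0.2,"yaw": -0.07,"claw": 1},
    {"x": -9.2,"y": 38,"z": -0.2,"yaw": -0.07,"claw": 1},
    {"x": -9.2,"y": 38,"z": -0.2,"yaw": -0.07,"claw": 1},
    {"x": -9.2,"y": 38,"z": -0.2,"yaw": -0.07,"claw": 1},
    {"x": -9.2,"y": 38,"z": -0.2,"yaw": -0.07,"claw": 1},
    {"x": -9.2,"y": 38,"z": -0.2,"yaw": -0.07,"claw": 1},
  ],
)

```text
time_s: 2.03
tool_pos: [550.9, 120.9, 310.1]
tool_rot: [-3.141, -0.001, -3.092]
ft_force: [1.2, -0.7, 0.7]
grip_width: 85.6
```

```bash
python3 - <<'E'
from h import *; from go import plan
plan(565,177,310,-3.09)
E
```

```text
t 2.03 shift [-1.69  5.54  0.01] yaw -0.002 rows 1.4 | f [ 1.2 -0.7  0.7] w 85.6
```

send_rows(
  targets=[
    {"x": -1.5,"y": 5.3,"z": 0,"yaw": 0,"claw": 1},
    {"x": -1.5,"y": 5.3,"z": 0,"yaw": 0,"claw": 1},
    {"x": -1.5,"y": 5.3,"z": 0,"yaw": 0,"claw": 1},
    {"x": -1.5,"y": 5.3,"z": 0,"yaw": 0,"claw": 1},
  ],
)

```text
time_s: 2.37
tool_pos: [563.0, 173.4, 309.4]
tool_rot: [-3.14, -0.002, -3.09]
ft_force: [0.2, -0.1, -0.4]
grip_width: 85.2
```

```bash
python3 - <<'E'
from h import *
from rig import monitor
import pickle
s=monitor.observe(); im=imaging.read_camera("wrist")
cv2.imwrite("pics/w2.png",im[:,:,::-1]); pickle.dump(s,open("w2.pkl","wb"))
C=cam("wrist",s)
print(s["tool_pos"],s["tool_rot"],abs(s["dq"]).max(),proj(C,[(679,179,242),(625,180,217.4),(578,176,233)]))
a=crop("pics/w1.png",220,200,130,200,3);b=crop("pics/w2.png",220,200,130,200,3)
print(a.shape); cv2.imwrite("pics/c3.png",np.hstack([a,b]))
E
```

```text
[563.04884699 173.38080986 309.37273044] [-3.14044681e+00 -1.94511608e-03 -3.09017911e+00] 0.0255052247665136 [[280.16353302 325.52942604]
 [283.9658121  263.48585432]
 [282.48577042 223.95280802]]
(600, 390, 3)
```

View pics/c3.png

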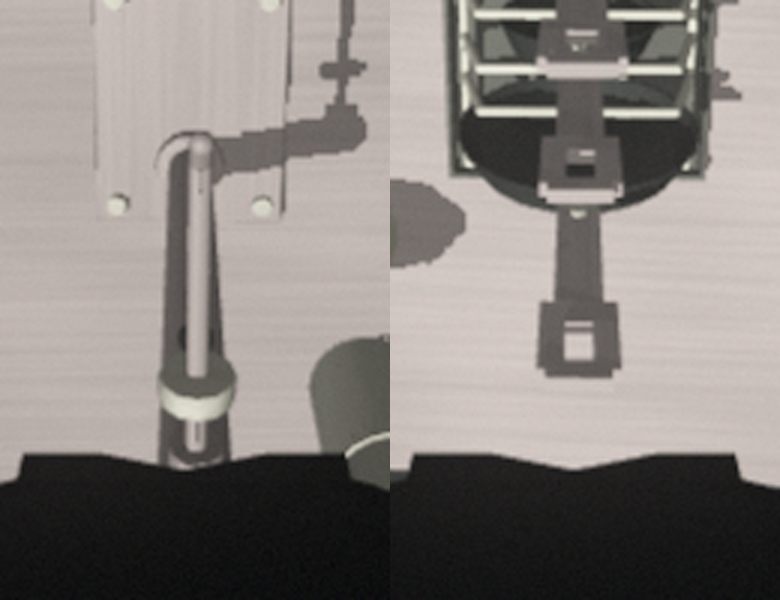

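```bash
python3 - <<'E'
from h import *; import pickle
np.set_printoptions(precision=1,suppress=True)
T=cam("top");S=cam("scene")
s1=pickle.load(open("w1.pkl","rb"));s2=pickle.load(open("w2.pkl","rb"))
A=cam("wrist",s1);B=cam("wrist",s2)
w=lambda x,y:((x%390+.5)/3-.5+220,(y+.5)/3-.5+200)
t1=lambda x,y:((x+.5)/5-.5+163,(y+.5)/5-.5+155)
t2=lambda x,y:((x-400+.5)/5-.5+315,(y+.5)/5-.5+180)
sc1=lambda x,y:((x+.5)/4-.5+300,(y+.5)/4-.5+210)
sc2=lambda x,y:((x-400+.5)/4-.5+150,(y+.5)/4-.5+118)
print("wires",onz(T,t1(145,440),22),onz(T,t1(250,440),22))
print("tip",onz(A,w(201,145),263),tri((A,w(201,145)),(T,t2(762,420)),(S,sc2(612,17))))
print("bar",[onz(A,w(*p),255) for p in((201,185),(199,300),(197,345))])
print("collar front top",onz(A,w(198,397),267),"bot",onz(A,w(198,352),243), onz(A,w(165,378),255)-onz(A,w(235,378),255))
print("postplate",[onz(A,w(*p),8) for p in((118,205),(262,207),(113,2),(269,2))])
for n,p,e,a,b,z in (("M",(582,67),(582,42),(85,305),(285,38),233),("S",(580,189),(580,163),(85,190),(254,146),222),("L",(579,374),(578,340),(87,32),(230,216),243)):
    print(n,"top",onz(B,w(*p),z),"wrist+scene",tri((B,w(*p)),(S,sc1(*b))),"w+top",tri((B,w(*p)),(T,t1(*a))),"eye",onz(B,w(*e),z-17))
print("widths",[np.linalg.norm(onz(B,w(*a),z)-onz(B,w(*b),z)) for a,b,z in(((538,60),(628,60),233),((539,185),(623,185),222),((537,370),(621,370),243))])
E
```

```text
wires [541.7 199.9  22. ] [542.2 150.6  22. ]
tip [ 492.2 -195.9  263. ] (array([ 492.9, -196.1,  264.7]), [1.74, 0.91, 0.79])
bar [array([ 508.1, -195.9,  255. ]), array([ 545.6, -196.9,  255. ]), array([ 561.1, -197.6,  255. ])]
collar front top [ 570.  -197.6  267. ] bot [ 572.5 -197.3  243. ] [ -0.3 -21.3   0. ]
postplate [array([ 644.1, -241.9,    8. ]), array([ 646.8, -156.4,    8. ]), array([ 519.4, -240. ,    8. ]), array([ 520.8, -153.7,    8. ])]
M top [576.1 177.  233. ] wrist+scene (array([576.8, 176.2, 231.1]), [0.93, 0.5]) w+top (array([578.5, 177.5, 227.1]), [0.58, 0.29]) eye [573.6 177.  216. ]
S top [621.8 178.8 222. ] wrist+scene (array([625. , 178.3, 215.9]), [0.75, 0.45]) w+top (array([622.3, 179.9, 223. ]), [1.39, 0.73]) eye [620.5 178.9 205. ]
L top [676.7 181.3 243. ] wrist+scene (array([678.3, 180.3, 241.1]), [1.13, 0.72]) w+top (array([681.2, 180.6, 236.3]), [1.15, 0.62]) eye [676.3 181.  226. ]
widths [np.float64(26.8578109057382), np.float64(27.32923692246296), np.float64(26.931839464781483)]
```

```bash
python3 go.py 676 181 290 -3.09; python3 go.py 676 181 206 -3.09
```

```text
t 2.42 shift [-11.33   0.26   1.98] yaw -0.001 rows 2.8 | f [-0.   0.3  0.3] w 85.4
t 2.42 shift [-11.34   0.27  10.38] yaw -0.001 rows 3.7 | f [-0.   0.3  0.3] w 85.4
```

send_rows(
  targets=[
    {"x": -11.3,"y": 0.3,"z": 1,"yaw": 0,"claw": 1},
    {"x": -11.3,"y": 0.3,"z": 1,"yaw": 0,"claw": 1},
    {"x": -11.3,"y": 0.3,"z": 1,"yaw": 0,"claw": 1},
    {"x": -11.3,"y": 0.3,"z": 4,"yaw": 0,"claw": 1},
    {"x": -11.3,"y": 0.3,"z": 7.5,"yaw": 0,"claw": 0.7},
    {"x": -11.3,"y": 0.3,"z": 10.4,"yaw": 0,"claw": 0.4},
    {"x": -11.3,"y": 0.3,"z": 10.4,"yaw": 0,"claw": 0},
    {"x": -11.3,"y": 0.3,"z": 10.4,"yaw": 0,"claw": -0.1},
  ],
)

```text
time_s: 3.08
tool_pos: [675.4, 180.5, 205.7]
tool_rot: [-3.139, -0.003, -3.092]
ft_force: [0.3, 0.0, 0.9]
grip_width: 39.3
```

```bash
python3 go.py 676 181 206 -3.09
```

```text
t 3.08 shift [-0.06  0.05 -0.03] yaw -0.002 rows 0.0 | f [0.3 0.  0.9] w 39.3
```

send_rows(
  targets=[
    {"x": 0,"y": 0,"z": 0,"yaw": 0,"claw": -0.6},
    {"x": 0,"y": 0,"z": 0,"yaw": 0,"claw": -1},
    {"x": 0,"y": 0,"z": 0,"yaw": 0,"claw": -1},
    {"x": 0,"y": 0,"z": 0,"yaw": 0,"claw": -1},
    {"x": 0,"y": 0,"z": -1,"yaw": 0,"claw": -1},
    {"x": 0,"y": 0,"z": -3,"yaw": 0,"claw": -1},
  ],
  force=60,
)

```text
time_s: 3.58
tool_pos: [674.1, 183.1, 234.5]
tool_rot: [-3.141, -0.006, -3.09]
ft_force: [-0.2, -0.0, -0.3]
grip_width: -0.5
```

```bash
python3 go.py 676 181 375 -3.09;python3 go.py 660 60 375 -3.14;python3 go.py 430 -197 320 3.121
```

```text
t 3.58 shift [ -0.1   -0.22 -14.05] yaw 0.0 rows 3.4 | f [-0.2 -0.  -0.3] w -0.5
t 3.58 shift [  2.13 -12.23 -14.03] yaw 0.05 rows 4.5 | f [-0.2 -0.  -0.3] w -0.5
t 3.58 shift [ 26.39 -36.7   -8.38] yaw 0.072 rows 11.0 | f [-0.2 -0.  -0.3] w -0.5
```

```bash
python3 - <<'E'
from h import *
for n in("wrist","scene"):
    im=imaging.read_camera(n); cv2.imwrite(f"pics/{n}3.png",im[:,:,::-1])
cv2.imwrite("pics/c4.png",np.hstack([crop("pics/wrist3.png",190,180,200,240,2),crop("pics/scene3.png",290,180,120,144,480/144)]))
E
```

```text
(no output)
```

View pics/c4.png

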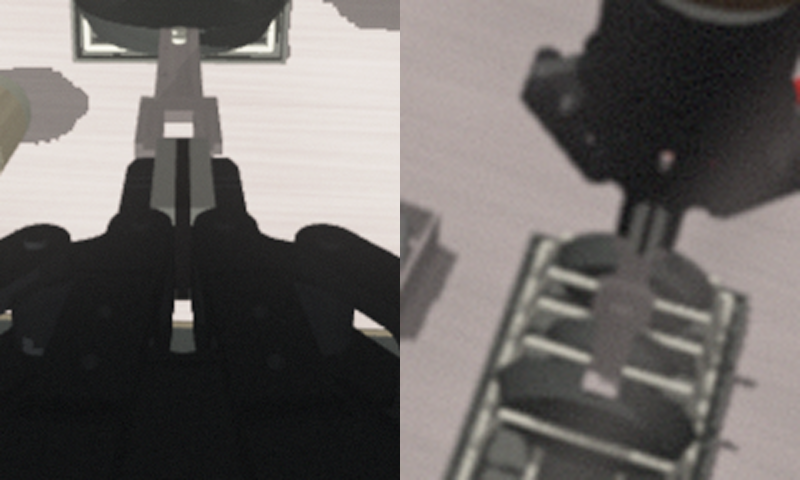

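```bash
python3 - <<'E'
from h import *; from rig import monitor
np.set_printoptions(precision=1,suppress=True)
s=monitor.observe(); C=cam("wrist",s); S=cam("scene"); T=cam("top")
w=lambda x,y:((x+.5)/2-.5+190,(y+.5)/2-.5+180)
print(s["tool_pos"],s["tool_rot"])
print("eye",onz(C,w(178,129),226),"eye at 220",onz(C,w(178,129),220))
print("headbottomshoulder",onz(C,w(178,97),226-20))
print("root of strap",onz(C,w(178,40),76+60))
sc=lambda x,y:((x-400+.5)*.3-.5+290,(y+.5)*.3-.5+180)
print("scene head top",[onz(S,sc(628,y),243) for y in(275,285,295)])
print("TCP proj",(proj(C,s["tool_pos"])[0]-[190,180])*2, (proj(S,s["tool_pos"])[0]-[290,180])/.3+[400,0])
print("head proj if x=676", [(proj(C,(676,181,z))[0]-[190,180])*2 for z in(206,226,243)])
E
```

```text
[677.4 183.8 240.7] [ 3.1  0.  -3.1]
eye [685.9 183.2 226. ] eye at 220 [688.6 183.3 220. ]
headbottomshoulder [681.7 182.9 206. ]
root of strap [678.4 182.4 136. ]
scene head top [array([676.5, 179.8, 243. ]), array([681.7, 181.4, 243. ]), array([686.9, 182.9, 243. ])]
TCP proj [180.2 122.7] [633.6 280.8]
head proj if x=676 [array([173.1,  82.1]), array([172.4, 101.4]), array([171.7, 121. ])]
```

```bash
python3 - <<'E'
from h import *; from rig import monitor
np.set_printoptions(precision=2,suppress=True)
for i in range(2):
    s=monitor.observe(); im=imaging.read_camera("wrist"); print(s["tool_pos"],s["tool_rot"],s["ft_force"],s["joint_positions"],abs(s["dq"]).max(),s["grip_width"])
cv2.imwrite("pics/wrist4.png",im[:,:,::-1]); C=cam("wrist",s)
cv2.imwrite("pics/c5.png",crop("pics/wrist4.png",230,180,120,140,4))
print(proj(C,s["tool_pos"]),(proj(C,s["tool_pos"])[0]-[230,180])*4)
E
```

```text
[677.43 183.75 240.74] [ 3.14  0.01 -3.09] [ 0.63 -0.5  -0.09] [ 0.5   0.49  0.29  0.   -1.36 -2.01] 0.04970939252825778 -0.21194874317175885
[676.58 183.75 238.78] [ 3.14  0.   -3.09] [-0.21  0.68 -0.22] [ 0.5   0.5   0.29 -0.   -1.36 -2.01] 0.052102319052796366 -0.08346024751163691
[[280.1  241.36]] [200.41 245.45]
```

View pics/c5.png

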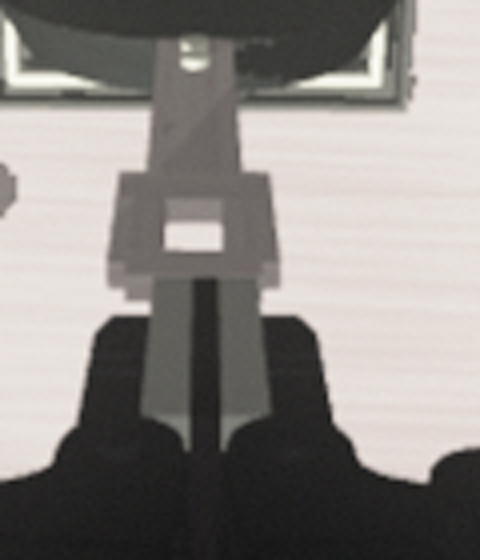

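```bash
python3 - <<'E'
from h import *; from rig import monitor
np.set_printoptions(precision=1,suppress=True)
s=monitor.observe(); C=cam("wrist",s); S=cam("scene")
w=lambda x,y:((x+.5)/4-.5+230,(y+.5)/4-.5+180)
print(s["tool_pos"])
for z in(250,243,237,230): print(z,"top",onz(C,w(194,277),z),"width",np.linalg.norm(onz(C,w(108,277),z)-onz(C,w(280,277),z)),"eye",onz(C,w(194,224),z-17),"sh",onz(C,w(195,173),z-37),"w",np.linalg.norm(onz(C,w(120,173),z-37)-onz(C,w(270,173),z-37)))
print(onz(C,w(5,85),10),onz(C,w(385,85),10))
E
```

```text
[675.8 183.6 237. ]
250 top [675.2 182.4 250. ] width 25.593856107517272 eye [673.6 182.2 233. ] sh [671.8 182.1 213. ] w 26.67544954490974
243 top [678.4 182.5 243. ] width 26.699166879086683 eye [676.3 182.2 226. ] sh [674.3 182.2 206. ] w 27.613369824243467
237 top [681.1 182.6 237. ] width 27.64657611186041 eye [678.7 182.3 220. ] sh [676.4 182.2 200. ] w 28.417301492243833
230 top [684.2 182.7 230. ] width 28.75188688342976 eye [681.5 182.4 213. ] sh [678.8 182.3 193. ] w 29.35522177157756
[713.6 116.   10. ] [706.8 249.3  10. ]
```

```bash
python3 - <<'E'
from h import *; from rig import monitor
np.set_printoptions(precision=1,suppress=True)
s=monitor.observe(); im=imaging.read_camera("scene"); cv2.imwrite("pics/scene5.png",im[:,:,::-1])
im=imaging.read_camera("top"); cv2.imwrite("pics/top5.png",im[:,:,::-1])
print(s["time_s"],s["tool_pos"],s["tool_rot"]); C=cam("wrist",s)
for dx in(11,0,-11):
  for dz in(0,-19,-38,-54):
    R=Ro.from_euler("xyz",s["tool_rot"]).as_matrix(); print(dx,dz,(proj(C,s["tool_pos"]+R@[dx,0,dz])[0]-[230,180])*4)
cv2.imwrite("pics/c6.png",np.hstack([crop("pics/scene5.png",300,180,100,120,4),crop("pics/top5.png",150,140,100,120,4)]))
E
```

```text
3.7833 [675.8 183.6 237. ] [ 3.1  0.  -3.1]
11 0 [200.3 180.4]
11 -19 [199.9 225.7]
11 -38 [199.5 282. ]
11 -54 [199.1 341.3]
0 0 [200.4 245.4]
0 -19 [200.1 296.8]
0 -38 [199.7 360.5]
0 -54 [199.2 427.1]
-11 0 [200.5 308.3]
-11 -19 [200.2 365.3]
-11 -38 [199.8 435.7]
-11 -54 [199.4 509. ]
```

View pics/c6.png

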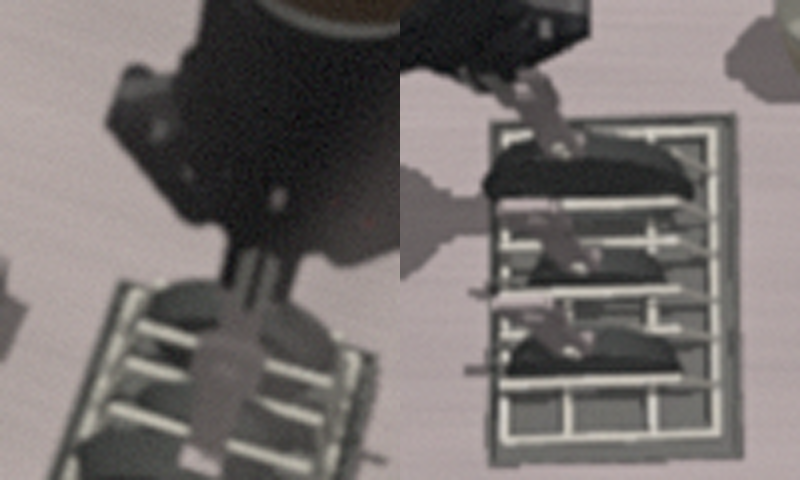

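send_rows(
  targets=[
    {"x": 0,"y": 0,"z": -3,"yaw": 0,"claw": 1},
    {"x": 0,"y": -0.1,"z": -3,"yaw": 0,"claw": 1},
    {"x": 0,"y": -0.1,"z": -3,"yaw": 0,"claw": 1},
    {"x": 0,"y": -0.1,"z": 0,"yaw": 0,"claw": 1},
    {"x": 0,"y": -0.1,"z": 3,"yaw": 0,"claw": 0.8},
    {"x": 0,"y": -0.1,"z": 5.5,"yaw": 0,"claw": 0.4},
    {"x": 0,"y": -0.1,"z": 5.5,"yaw": 0,"claw": 0.2},
    {"x": 0,"y": -0.1,"z": 5.5,"yaw": 0,"claw": 0.2},
  ],
)

```text
time_s: 4.55
tool_pos: [674.9, 181.5, 179.0]
tool_rot: [-3.139, -0.005, -3.09]
ft_force: [0.2, 0.1, 0.6]
grip_width: 51.1
```

```bash
python3 - <<'E'
from h import *; from rig import monitor
np.set_printoptions(precision=2,suppress=True)
s=monitor.observe(); im=imaging.read_camera("wrist"); cv2.imwrite("pics/wrist6.png",im[:,:,::-1]); print(s["time_s"],s["tool_pos"],s["tool_rot"],s["ft_force"],s["grip_width"])
C=cam("wrist",s);print((proj(C,s["tool_pos"])[0]-[200,160])*2.5)
cv2.imwrite("pics/c7.png",crop("pics/wrist6.png",200,160,160,230,2.5))
E
```

```text
4.55 [674.93 181.47 179.03] [-3.14 -0.   -3.09] [0.16 0.12 0.56] 51.092800961096586
[200.24 203.4 ]
```

View pics/c7.png

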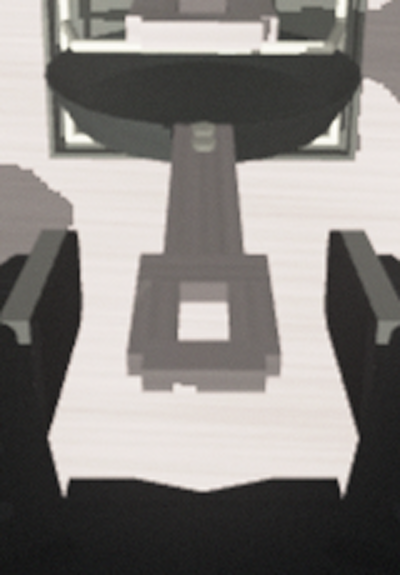

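send_rows(
  targets=[
    {"x": 0,"y": 0,"z": 0,"yaw": 0,"claw": -1},
    {"x": 0,"y": 0,"z": 0,"yaw": 0,"claw": -1},
    {"x": 0,"y": 0,"z": 0,"yaw": 0,"claw": -1},
    {"x": 0,"y": 0,"z": 0,"yaw": 0,"claw": -1},
  ],
  force=60,
)

```text
time_s: 4.93
tool_pos: [677.1, 182.3, 183.7]
tool_rot: [3.141, 0.004, -3.09]
ft_force: [1.2, 0.0, 3.7]
grip_width: 26.0
```

send_rows(
  targets=[
    {"x": 0,"y": 0,"z": -1,"yaw": 0,"claw": -1},
    {"x": 0,"y": 0,"z": -3,"yaw": 0,"claw": -1},
    {"x": 0,"y": 0,"z": -6,"yaw": 0,"claw": -1},
    {"x": 0,"y": 0,"z": -10,"yaw": 0,"claw": -1},
    {"x": 0,"y": 0,"z": -14,"yaw": 0,"claw": -1},
    {"x": 0,"y": 0,"z": -17,"yaw": 0,"claw": -1},
    {"x": 0,"y": 0,"z": -18,"yaw": 0,"claw": -1},
    {"x": 0,"y": 0,"z": -18,"yaw": 0,"claw": -1},
  ],
)

```text
time_s: 5.6
tool_pos: [676.6, 182.3, 365.7]
tool_rot: [3.139, 0.007, -3.09]
ft_force: [0.8, 0.1, -2.5]
grip_width: 25.9
```

```bash
python3 go.py 650 60 360 -3.14;python3 go.py 430 -197 330 3.121
```

```text
t 5.60 shift [  3.29 -12.08   0.51] yaw 0.05 rows 3.0 | f [ 0.8  0.1 -2.5] w 25.9
t 5.60 shift [ 26.61 -36.62   3.29] yaw 0.072 rows 10.9 | f [ 0.8  0.1 -2.5] w 25.9
```

send_rows(
  targets=[
    {"x": 0.5,"y": -3,"z": 0,"yaw": 0,"claw": -1},
    {"x": 1.5,"y": -7,"z": 0,"yaw": 0,"claw": -1},
    {"x": 3,"y": -11,"z": 0,"yaw": 0.05,"claw": -1},
    {"x": 5,"y": -14.5,"z": 0,"yaw": 0.07,"claw": -1},
    {"x": 7.5,"y": -17.5,"z": 1,"yaw": 0.07,"claw": -1},
    {"x": 10.3,"y": -20.5,"z": 2,"yaw": 0.07,"claw": -1},
    {"x": 13,"y": -23.3,"z": 3,"yaw": 0.07,"claw": -1},
    {"x": 16,"y": -26,"z": 4,"yaw": 0.07,"claw": -1},
  ],
)

```text
time_s: 6.27
tool_pos: [526.9, -87.0, 318.4]
tool_rot: [3.141, -0.005, 3.123]
ft_force: [1.1, 0.1, -1.8]
grip_width: 26.1
```

```bash
python3 go.py 445 -197 290 3.119
```

```text
t 6.27 shift [  7.97 -11.15   2.87] yaw 0.004 rows 3.4 | f [ 1.1  0.1 -1.8] w 26.1
```

send_rows(
  targets=[
    {"x": 3.5,"y": -1.5,"z": 0.5,"yaw": 0,"claw": -1},
    {"x": 7,"y": -3.5,"z": 1,"yaw": 0,"claw": -1},
    {"x": 8,"y": -7,"z": 2,"yaw": 0,"claw": -1},
    {"x": 8,"y": -10,"z": 2.8,"yaw": 0,"claw": -1},
    {"x": 8,"y": -11,"z": 2.8,"yaw": 0,"claw": -1},
    {"x": 8,"y": -11,"z": 2.8,"yaw": 0,"claw": -1},
    {"x": 8,"y": -11,"z": 2.8,"yaw": 0,"claw": -1},
    {"x": 8,"y": -11,"z": 2.8,"yaw": 0,"claw": -1},
  ],
)

```text
time_s: 6.93
tool_pos: [447.5, -193.7, 292.6]
tool_rot: [3.141, -0.001, 3.124]
ft_force: [0.4, 0.4, -2.4]
grip_width: 25.8
```

```bash
python3 - <<'E'
from h import *; from rig import monitor
import pickle
np.set_printoptions(precision=2,suppress=True)
for n in ("wrist","scene"):
    s=monitor.observe(); im=imaging.read_camera(n); cv2.imwrite(f"pics/{n}7.png",im[:,:,::-1]); print(s["time_s"],s["tool_pos"],s["tool_rot"],s["ft_force"],s["grip_width"])
    if n=="wrist": pickle.dump(s,open("w7.pkl","wb")); C=cam("wrist",s);print(proj(C,[s["tool_pos"],(493,-196,263),(445,-197,333),(445,-197,350)]))
a=crop("pics/wrist7.png",200,150,160,200,3);b=crop("pics/scene7.png",170,75,106,200,3); print(a.shape,b.shape)
cv2.imwrite("pics/c8.png",np.hstack([a,b]))
E
```

```text
6.9333 [ 447.45 -193.67  292.63] [ 3.14 -0.    3.12] [ 0.39  0.36 -2.44] 25.763324366754002
[[280.12 241.42]
 [278.32 280.95]
 [273.32 268.1 ]
 [272.43 286.04]]
6.9833 [ 447.68 -193.52  292.91] [ 3.14 -0.    3.12] [-0.62 -0.29 -3.  ] 25.86677747174418
(600, 480, 3) (600, 318, 3)
```

View pics/c8.png

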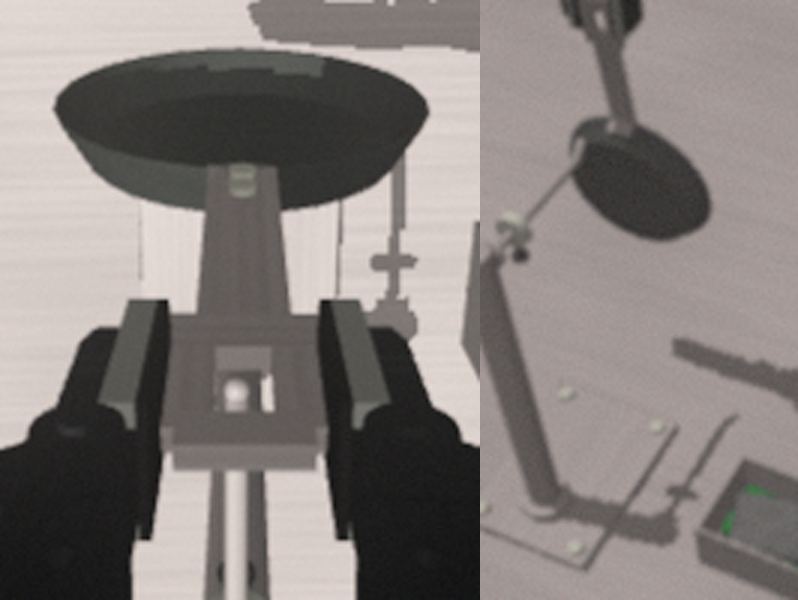

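```bash
python3 - <<'E'
from h import *; import pickle
from scipy.optimize import least_squares
np.set_printoptions(precision=2,suppress=True)
s=pickle.load(open("w7.pkl","rb")); C=cam("wrist",s); S=cam("scene")
R=Ro.from_euler("xyz",s["tool_rot"]).as_matrix()
w=lambda x,y:np.array(((x+.5)/3-.5+200,(y+.5)/3-.5+150))
# pan-frame points (x fwd to floor, z up) rel eye ; rows in crop
P=[((-2.5,0,-9),347),((2.5,0,-9),375),((-2.5,0,9),410),((-2.5,0,-20),318),((-2.5,0,17),443),((2.5,0,17),470)]
def res(q,k=None):
    M=Ro.from_euler("y",q[2]).as_matrix()
    out=[]
    for p,r in P:
        p=M@np.array(p); t=np.array([-p[0]+q[0],0,-p[2]+q[1]])   # pan x = -tool x, up = -tool z
        out.append(proj(C,s["tool_pos"]+R@t)[0][1]-w(0,r)[1])
    return out
f=least_squares(res,[0,-43,0]); print("eye in tool dx,dz,pitch",f.x,f.fun)
eye=s["tool_pos"]+R@[f.x[0],0,f.x[1]]; print("eye",eye, "col",(proj(C,eye)[0]))
for cx,z in((245,f.x[1]),):
    o,d=ray(C,w(cx,385)); o2=R.T@(o-s["tool_pos"]); d2=R.T@d; print("head col -> tool y", o2+d2*(z-o2[2])/d2[2])
print("tip",onz(C,w(236,392),263), "bar", onz(C,w(236,560),255), onz(C,w(235,490),255))
b=lambda x,y:((x-480+.5)/3-.5+170,(y+.5)/3-.5+75)
print("wallet")
E
```

```text
eye in tool dx,dz,pitch [ -0.89 -46.19   0.06] [ 0.57 -0.37 -0.06 -0.14 -0.28  0.28]
eye [ 448.41 -193.73  338.82] col [279.9 279.9]
head col -> tool y [  0.15   0.7  -46.19]
tip [ 492.46 -195.98  263.  ] bar [ 551.31 -197.28  255.  ] [ 527.86 -197.06  255.  ]
wallet
```

send_rows(
  targets=[
    {"x": 0,"y": -0.1,"z": 2,"yaw": 0,"claw": -1},
    {"x": 0,"y": -0.25,"z": 5,"yaw": 0,"claw": -1},
    {"x": 0,"y": -0.25,"z": 7,"yaw": 0,"claw": -1},
    {"x": -1,"y": -0.25,"z": 7.9,"yaw": 0,"claw": -1},
    {"x": -2,"y": -0.25,"z": 7.9,"yaw": 0,"claw": -1},
    {"x": -2.6,"y": -0.25,"z": 7.9,"yaw": 0,"claw": -1},
    {"x": -2.9,"y": -0.25,"z": 7.9,"yaw": 0,"claw": -1},
    {"x": -2.9,"y": -0.25,"z": 7.9,"yaw": 0,"claw": -1},
  ],
)

```text
time_s: 7.7
tool_pos: [478.8, -197.4, 215.6]
tool_rot: [-3.141, 0.003, 3.124]
ft_force: [-0.0, 0.2, -3.5]
grip_width: 25.7
```

send_rows(
  targets=[
    {"x": 0,"y": 0,"z": 0,"yaw": 0,"claw": -1},
    {"x": 0,"y": 0,"z": 0,"yaw": 0,"claw": -1},
    {"x": 0,"y": 0,"z": 0,"yaw": 0,"claw": -1},
  ],
)

```text
time_s: 7.95
tool_pos: [476.5, -197.5, 214.8]
tool_rot: [-3.142, 0.001, 3.123]
ft_force: [0.7, 2.0, -3.2]
grip_width: 25.9
```

```bash
python3 - <<'E'
from h import *; from rig import monitor
import pickle
np.set_printoptions(precision=2,suppress=True)
s=monitor.observe(); im=imaging.read_camera("wrist"); cv2.imwrite(f"pics/wrist8.png",im[:,:,::-1]); print(s["time_s"],s["tool_pos"],s["tool_rot"],s["ft_force"])
pickle.dump(s,open("w8.pkl","wb"))
im=imaging.read_camera("scene"); cv2.imwrite("pics/scene8.png",im[:,:,::-1])
a=crop("pics/wrist8.png",240,240,80,100,6);b=crop("pics/scene8.png",150,95,80,150,4)
cv2.imwrite("pics/c9.png",np.hstack([a,b]))
E
```

```text
7.95 [ 476.46 -197.47  214.85] [-3.14  0.    3.12] [ 0.75  1.97 -3.22]
```

View pics/c9.png

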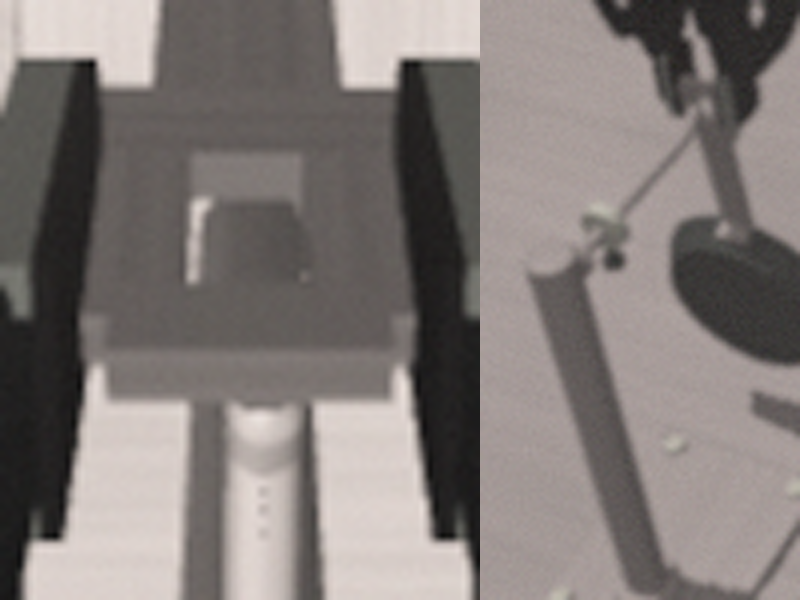

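```bash
python3 - <<'E'
from h import *; import pickle
from scipy.optimize import least_squares
np.set_printoptions(precision=2,suppress=True)
s=pickle.load(open("w8.pkl","rb")); C=cam("wrist",s); S=cam("scene")
R=Ro.from_euler("xyz",s["tool_rot"]).as_matrix()
w=lambda x,y:np.array(((x+.5)/6-.5+240,(y+.5)/6-.5+240))
P=[((-2.5,0,-9),152),((2.5,0,-9),200),((-2.5,0,9),281),((-2.5,0,-20),90),((-2.5,0,17),348),((2.5,0,17),398)]
def res(q):
    M=Ro.from_euler("y",q[2]).as_matrix(); out=[]
    for p,r in P:
        p=M@np.array(p); out.append(proj(C,s["tool_pos"]+R@np.array([-p[0]+q[0],0,-p[2]+q[1]]))[0][1]-w(0,r)[1])
    return out
f=least_squares(res,[0,-43,0]); print("eye in tool",f.x,np.array(f.fun))
z=s["tool_pos"]+R@[f.x[0],0,f.x[1]]; print("eye",z)
print("head y at eye top z",onz(C,w(248,348),z[2]+17), "eye col",onz(C,w(246.5,281),z[2]+9))
print("tip top",onz(C,w(265,405),266.5),"elbow",onz(C,w(264,460),258.5),"bar",onz(C,w(260,560),258.5),"bar width",onz(C,w(298,560),255)-onz(C,w(222,560),255))
b=lambda x,y:((x-480+.5)/4-.5+150,(y+.5)/4-.5+95)
print("eye/tcp in scene crop", [ (proj(S,p)[0]-[150,95])*4+[480,0] for p in (z,s["tool_pos"],(493,-196,263))])
E
```

```text
eye in tool [ -4.79 -38.8    0.12] [ 0.33  0.   -0.   -0.25 -0.13  0.05]
eye [ 481.22 -197.55  253.64]
head y at eye top z [ 480.95 -197.05  270.64] eye col [ 479.96 -197.15  262.64]
tip top [ 488.97 -195.83  266.5 ] elbow [ 500.1  -196.02  258.5 ] bar [ 510.46 -196.55  258.5 ] bar width [0.13 6.9  0.  ]
eye/tcp in scene crop [array([705.52, 112.15]), array([720.51, 164.78]), array([693.88, 111.93])]
```

send_rows(
  targets=[
    {"x": 0,"y": 0.1,"z": -0.15,"yaw": 0,"claw": -1},
    {"x": -0.2,"y": 0.1,"z": -0.15,"yaw": 0,"claw": -1},
    {"x": -0.4,"y": 0.1,"z": -0.15,"yaw": 0,"claw": -1},
    {"x": -0.6,"y": 0.1,"z": -0.15,"yaw": 0,"claw": -1},
    {"x": -0.8,"y": 0.1,"z": -0.15,"yaw": 0,"claw": -1},
    {"x": -1.0,"y": 0.1,"z": -0.15,"yaw": 0,"claw": -1},
    {"x": -1.1,"y": 0.1,"z": -0.15,"yaw": 0,"claw": -1},
    {"x": -1.2,"y": 0.1,"z": -0.15,"yaw": 0,"claw": -1},
  ],
)

```text
time_s: 8.72
tool_pos: [488.7, -196.6, 215.7]
tool_rot: [3.142, -0.0, 3.123]
ft_force: [0.5, -0.1, -2.8]
grip_width: 26.0
```

send_rows(
  targets=[
    {"x": -0.1,"y": 0,"z": 0,"yaw": 0,"claw": -1},
    {"x": -0.25,"y": 0,"z": 0,"yaw": 0,"claw": -1},
    {"x": -0.4,"y": 0,"z": 0,"yaw": 0,"claw": -1},
    {"x": -0.55,"y": 0,"z": 0.1,"yaw": 0,"claw": -1},
    {"x": -0.7,"y": 0,"z": 0.2,"yaw": 0,"claw": -1},
  ],
)

```text
time_s: 9.13
tool_pos: [495.8, -196.8, 213.8]
tool_rot: [3.142, 0.0, 3.123]
ft_force: [0.8, 0.1, -3.6]
grip_width: 25.6
```

send_rows(
  targets=[
    {"x": -0.15,"y": 0,"z": 0.1,"yaw": 0,"claw": -1},
    {"x": -0.3,"y": 0,"z": 0.2,"yaw": 0,"claw": -1},
    {"x": -0.45,"y": 0,"z": 0.3,"yaw": 0,"claw": -1},
    {"x": -0.6,"y": 0,"z": 0.4,"yaw": 0,"claw": -1},
    {"x": -0.75,"y": 0,"z": 0.4,"yaw": 0,"claw": -1},
    {"x": -0.9,"y": 0,"z": 0.4,"yaw": 0,"claw": -1},
  ],
)

```text
time_s: 9.63
tool_pos: [504.7, -196.9, 209.7]
tool_rot: [-3.142, -0.0, 3.123]
ft_force: [1.1, 0.3, -3.1]
grip_width: 26.2
```

send_rows(
  targets=[
    {"x": -0.3,"y": 0,"z": 0,"yaw": 0,"claw": -1},
    {"x": -0.7,"y": 0,"z": 0,"yaw": 0,"claw": -1},
    {"x": -1.1,"y": 0,"z": 0,"yaw": 0,"claw": -1},
    {"x": -1.5,"y": 0,"z": 0,"yaw": 0,"claw": -1},
    {"x": -2.0,"y": 0,"z": 0,"yaw": 0,"claw": -1},
    {"x": -2.5,"y": 0,"z": 0,"yaw": 0,"claw": -1},
    {"x": -2.9,"y": 0,"z": 0,"yaw": 0,"claw": -1},
    {"x": -3.1,"y": 0,"z": 0,"yaw": 0,"claw": -1},
  ],
)

```text
time_s: 10.3
tool_pos: [536.3, -197.5, 209.7]
tool_rot: [-3.142, 0.0, 3.124]
ft_force: [0.1, 1.0, -3.2]
grip_width: 25.8
```

send_rows(
  targets=[
    {"x": 0,"y": 0,"z": 0.2,"yaw": 0,"claw": -1},
    {"x": 0,"y": 0,"z": 0.4,"yaw": 0,"claw": -1},
    {"x": 0,"y": 0,"z": 0.4,"yaw": 0,"claw": -1},
  ],
)

```text
time_s: 10.55
tool_pos: [536.4, -197.7, 207.1]
tool_rot: [-3.141, 0.003, 3.124]
ft_force: [0.5, 0.2, 2.4]
grip_width: 26.1
```

send_rows(
  targets=[
    {"x": 0,"y": 0,"z": 0.1,"yaw": 0,"claw": -1},
    {"x": 0,"y": 0,"z": 0.1,"yaw": 0,"claw": -1},
  ],
)

```text
time_s: 10.72
tool_pos: [536.5, -197.7, 207.0]
tool_rot: [-3.14, 0.004, 3.124]
ft_force: [-0.4, 1.0, 5.4]
grip_width: 26.3
```

send_rows(
  targets=[
    {"x": 0,"y": 0,"z": 0.1,"yaw": 0,"claw": -1},
    {"x": 0,"y": 0,"z": 0.1,"yaw": 0,"claw": -1},
  ],
)

```text
time_s: 10.88
tool_pos: [536.6, -197.8, 206.8]
tool_rot: [-3.14, 0.004, 3.124]
ft_force: [-1.1, 2.4, 8.6]
grip_width: 25.8
```

send_rows(
  targets=[
    {"x": 0,"y": 0,"z": -0.25,"yaw": 0,"claw": -1},
    {"x": 0,"y": 0,"z": -0.28,"yaw": 0,"claw": -1},
  ],
)

```text
time_s: 11.05
tool_pos: [535.6, -197.5, 207.2]
tool_rot: [-3.142, 0.001, 3.123]
ft_force: [-0.3, 0.2, 1.7]
grip_width: 26.3
```

send_rows(
  targets=[
    {"x": 0,"y": 0,"z": 0,"yaw": 0,"claw": 0.2},
    {"x": 0,"y": 0,"z": 0,"yaw": 0,"claw": 0.4},
    {"x": 0,"y": 0,"z": 0,"yaw": 0,"claw": 0.4},
    {"x": 1,"y": 0,"z": 0,"yaw": 0,"claw": 0.4},
    {"x": 2.2,"y": 0,"z": 0,"yaw": 0,"claw": 0.4},
    {"x": 2.8,"y": 0,"z": 0,"yaw": 0,"claw": 0.2},
    {"x": 2.8,"y": 0,"z": 0,"yaw": 0,"claw": -0.2},
    {"x": 2.8,"y": 0,"z": 0,"yaw": 0,"claw": -0.62},
  ],
)

```text
time_s: 11.72
tool_pos: [507.3, -197.1, 207.0]
tool_rot: [-3.141, 0.001, 3.123]
ft_force: [-1.3, -0.8, 0.0]
grip_width: 27.7
```

send_rows(
  targets=[
    {"x": 0,"y": 0,"z": 0,"yaw": 0,"claw": -0.62},
    {"x": -0.7,"y": 0,"z": 0,"yaw": 0,"claw": -0.62},
    {"x": -1.1,"y": 0,"z": 0,"yaw": 0,"claw": -0.62},
    {"x": -1.4,"y": 0,"z": 0,"yaw": 0,"claw": -0.62},
    {"x": -1.7,"y": 0,"z": 0,"yaw": 0,"claw": -0.62},
    {"x": -2.0,"y": 0,"z": 0,"yaw": 0,"claw": -0.62},
    {"x": -2.3,"y": 0,"z": 0,"yaw": 0,"claw": -0.62},
    {"x": -2.6,"y": 0,"z": 0,"yaw": 0,"claw": -0.62},
  ],
)

```text
time_s: 12.38
tool_pos: [533.4, -197.5, 206.3]
tool_rot: [3.141, -0.001, 3.123]
ft_force: [-1.8, 0.3, -0.5]
grip_width: 16.3
```

send_rows(
  targets=[
    {"x": -0.3,"y": 0,"z": 0,"yaw": 0,"claw": -0.62},
    {"x": -0.5,"y": 0,"z": 0,"yaw": 0,"claw": -0.62},
    {"x": -0.7,"y": 0,"z": 0,"yaw": 0,"claw": -0.62},
    {"x": -0.9,"y": 0,"z": 0,"yaw": 0,"claw": -0.62},
  ],
)

```text
time_s: 12.72
tool_pos: [542.7, -197.6, 206.4]
tool_rot: [3.141, -0.0, 3.123]
ft_force: [-0.4, -0.4, 0.2]
grip_width: 16.5
```

send_rows(
  targets=[
    {"x": -0.1,"y": 0,"z": 0,"yaw": 0,"claw": -0.62},
    {"x": -0.2,"y": 0,"z": 0,"yaw": 0,"claw": -0.62},
    {"x": -0.3,"y": 0,"z": 0,"yaw": 0,"claw": -0.62},
    {"x": -0.4,"y": 0,"z": 0,"yaw": 0,"claw": -0.62},
    {"x": -0.5,"y": 0,"z": 0,"yaw": 0,"claw": -0.62},
    {"x": -0.58,"y": 0,"z": 0,"yaw": 0,"claw": -0.62},
  ],
)

```text
time_s: 13.22
tool_pos: [548.4, -197.7, 206.7]
tool_rot: [3.142, 0.0, 3.123]
ft_force: [-1.5, 0.2, -1.1]
grip_width: 16.2
```

send_rows(
  targets=[
    {"x": -0.08,"y": 0,"z": 0,"yaw": 0,"claw": -0.62},
    {"x": -0.16,"y": 0,"z": 0,"yaw": 0,"claw": -0.62},
    {"x": -0.24,"y": 0,"z": 0,"yaw": 0,"claw": -0.62},
    {"x": -0.3,"y": 0,"z": 0,"yaw": 0,"claw": -0.62},
  ],
)

```text
time_s: 13.55
tool_pos: [551.5, -197.8, 206.7]
tool_rot: [-3.142, 0.0, 3.123]
ft_force: [-1.1, 0.3, -0.4]
grip_width: 16.7
```

send_rows(
  targets=[
    {"x": -0.08,"y": 0,"z": 0,"yaw": 0,"claw": -0.62},
    {"x": -0.16,"y": 0,"z": 0,"yaw": 0,"claw": -0.62},
    {"x": -0.24,"y": 0,"z": 0,"yaw": 0,"claw": -0.62},
  ],
)

```text
time_s: 13.8
tool_pos: [553.8, -197.8, 206.7]
tool_rot: [-3.142, -0.0, 3.123]
ft_force: [-0.6, 0.8, -0.6]
grip_width: 16.3
```

send_rows(
  targets=[
    {"x": -0.08,"y": 0,"z": 0,"yaw": 0,"claw": -0.62},
    {"x": -0.16,"y": 0,"z": 0,"yaw": 0,"claw": -0.62},
    {"x": -0.24,"y": 0,"z": 0,"yaw": 0,"claw": -0.62},
  ],
)

```text
time_s: 14.05
tool_pos: [555.7, -197.9, 206.5]
tool_rot: [3.142, -0.001, 3.123]
ft_force: [-3.8, 0.1, -1.3]
grip_width: 16.3
```

send_rows(
  targets=[
    {"x": -0.08,"y": 0,"z": 0,"yaw": 0,"claw": -0.62},
    {"x": -0.1,"y": 0,"z": 0,"yaw": 0,"claw": -0.62},
  ],
)

```text
time_s: 14.22
tool_pos: [555.7, -197.9, 206.5]
tool_rot: [3.141, -0.004, 3.123]
ft_force: [-5.1, 1.0, 0.2]
grip_width: 16.3
```

send_rows(
  targets=[
    {"x": 2,"y": 0,"z": 0,"yaw": 0,"claw": -0.4},
    {"x": 6,"y": 0,"z": 0,"yaw": 0,"claw": 0},
    {"x": 10,"y": 0,"z": 0,"yaw": 0,"claw": 0.4},
    {"x": 11,"y": 0,"z": -3.5,"yaw": 0,"claw": 0.4},
    {"x": 9,"y": 3,"z": -6,"yaw": 0,"claw": 0.4},
    {"x": 7.7,"y": 7,"z": -7,"yaw": 0,"claw": 0.4},
    {"x": 6.4,"y": 11,"z": -7,"yaw": 0,"claw": 0.4},
    {"x": 5.1,"y": 15,"z": -7,"yaw": -0.03,"claw": 0.4},
  ],
)

```text
time_s: 14.88
tool_pos: [509.6, -49.4, 279.1]
tool_rot: [3.141, 0.007, -3.13]
ft_force: [0.6, -0.7, -0.1]
grip_width: 59.7
```

```bash
python3 go.py 575 177 275 -3.09
```

```text
t 14.88 shift [-6.8  22.56  0.49] yaw -0.04 rows 5.7 | f [ 0.6 -0.7 -0.1] w 59.7
```

send_rows(
  targets=[
    {"x": -6.8,"y": 22.5,"z": 0.5,"yaw": -0.04,"claw": 0.4},
    {"x": -6.8,"y": 22.5,"z": 0.5,"yaw": -0.04,"claw": 0.4},
    {"x": -6.8,"y": 22.5,"z": 0.5,"yaw": -0.04,"claw": 0.4},
    {"x": -6.8,"y": 22.5,"z": 0.5,"yaw": -0.04,"claw": 0.4},
    {"x": -6.8,"y": 22.5,"z": 0.5,"yaw": -0.04,"claw": 0.4},
    {"x": -6.8,"y": 22.5,"z": 0.5,"yaw": -0.04,"claw": 0.4},
    {"x": -6.8,"y": 22.5,"z": 0.5,"yaw": -0.04,"claw": 0.4},
    {"x": -6.8,"y": 22.5,"z": 0.5,"yaw": -0.04,"claw": 0.4},
  ],
)

```text
time_s: 15.55
tool_pos: [573.7, 176.8, 271.3]
tool_rot: [3.141, 0.001, -3.087]
ft_force: [-0.1, -0.1, -0.5]
grip_width: 59.8
```

```bash
python3 - <<'E'
from h import *; from rig import monitor
from go import plan
import pickle
np.set_printoptions(precision=1,suppress=True)
s=monitor.observe(); im=imaging.read_camera("wrist"); cv2.imwrite("pics/wrist9.png",im[:,:,::-1]); pickle.dump(s,open("w9.pkl","wb"))
print(s["tool_pos"],s["tool_rot"]); C=cam("wrist",s); plan(575,177,168,-3.09)
# expected head corners (front top), and dark/bright profile along row below shoulder etc.
print(proj(C,[(573.5,177-14,228),(573.5,177+14,228),(573.5,163,195),(573.5,191,195),(573.5,177,232),(578.5,177,232)]))
g=cv2.cvtColor(im,cv2.COLOR_RGB2GRAY)
for z in(205,215,222):
    r=int(round(proj(C,(573.5,177,z))[0][1])); print(z,r,g[r,240:325].tolist())
E
```

```text
[573.7 176.8 271.3] [ 3.1  0.  -3.1]
t 15.60 shift [-0.1  0.1 10.4] yaw 0.001 rows 2.5 | f [-0.1 -0.2 -0.7] w 59.9
[[262.4 218.4]
 [298.4 220.2]
 [264.7 206.5]
 [296.3 208.2]
 [280.4 221. ]
 [280.1 227.1]]
205 211 [109, 122, 130, 103, 78, 77, 77, 112, 133, 129, 129, 132, 129, 109, 80, 71, 69, 70, 65, 63, 59, 55, 50, 53, 85, 100, 102, 98, 98, 100, 96, 93, 89, 90, 101, 116, 122, 123, 123, 122, 121, 121, 121, 122, 122, 121, 105, 97, 94, 91, 92, 94, 92, 91, 94, 89, 90, 68, 50, 48, 50, 54, 55, 58, 56, 53, 50, 73, 108, 125, 124, 123, 125, 126, 124, 125, 124, 125, 124, 124, 116, 118, 126, 98, 77]
215 214 [129, 107, 115, 95, 74, 77, 78, 110, 131, 132, 132, 129, 129, 129, 120, 93, 75, 71, 74, 77, 78, 79, 81, 88, 96, 100, 100, 100, 92, 93, 94, 93, 92, 91, 100, 114, 123, 122, 122, 124, 121, 122, 120, 123, 120, 124, 107, 94, 92, 94, 93, 93, 90, 93, 91, 89, 90, 82, 67, 56, 50, 52, 50, 48, 50, 57, 104, 123, 126, 127, 125, 123, 127, 128, 127, 126, 128, 126, 121, 110, 108, 110, 141, 114, 76]
222 217 [171, 136, 116, 91, 77, 74, 77, 113, 128, 131, 131, 129, 132, 130, 130, 131, 119, 89, 68, 74, 78, 77, 79, 93, 97, 97, 92, 95, 94, 95, 94, 94, 89, 92, 89, 93, 97, 110, 137, 134, 120, 119, 117, 102, 94, 96, 92, 91, 96, 93, 92, 93, 92, 93, 93, 92, 90, 88, 67, 52, 54, 52, 56, 54, 96, 121, 124, 127, 126, 126, 125, 126, 127, 127, 126, 125, 126, 116, 107, 110, 110, 179, 204, 143, 76]
```

send_rows(
  targets=[
    {"x": -0.1,"y": 0,"z": 3,"yaw": 0,"claw": 0.4},
    {"x": -0.1,"y": 0,"z": 7,"yaw": 0,"claw": 0.4},
    {"x": -0.1,"y": 0,"z": 9.6,"yaw": 0,"claw": 0.2},
    {"x": -0.1,"y": 0,"z": 10.3,"yaw": 0,"claw": 0.2},
    {"x": -0.1,"y": 0,"z": 10.3,"yaw": 0,"claw": 0.2},
    {"x": -0.1,"y": 0,"z": 10.3,"yaw": 0,"claw": 0.2},
    {"x": -0.1,"y": 0,"z": 10.3,"yaw": 0,"claw": 0.2},
  ],
)

```text
time_s: 16.18
tool_pos: [575.6, 175.0, 171.5]
tool_rot: [3.14, 0.005, -3.09]
ft_force: [-0.1, -0.4, 0.5]
grip_width: 51.3
```

send_rows(
  targets=[
    {"x": 0,"y": 0,"z": 0,"yaw": 0,"claw": -1},
    {"x": 0,"y": 0,"z": 0,"yaw": 0,"claw": -1},
    {"x": 0,"y": 0,"z": 0,"yaw": 0,"claw": -1},
    {"x": 0,"y": 0,"z": 0,"yaw": 0,"claw": -1},
    {"x": 0,"y": 0,"z": 0,"yaw": 0,"claw": -1},
  ],
)

```text
time_s: 16.6
tool_pos: [575.0, 175.4, 170.4]
tool_rot: [3.14, 0.004, -3.089]
ft_force: [-0.0, 0.4, 6.4]
grip_width: 26.2
```

```bash
python3 go.py 445 -197 285 3.1196
```

```text
t 16.60 shift [ 14.89 -36.49 -11.56] yaw 0.074 rows 9.9 | f [-0.   0.4  6.4] w 26.2
```

send_rows(
  targets=[
    {"x": 0,"y": 0,"z": -2,"yaw": 0,"claw": -1},
    {"x": 0,"y": 0,"z": -6,"yaw": 0,"claw": -1},
    {"x": 0,"y": 0,"z": -9.5,"yaw": 0,"claw": -1},
    {"x": 1.5,"y": -2.5,"z": -11.5,"yaw": 0.02,"claw": -1},
    {"x": 3.5,"y": -6,"z": -11.5,"yaw": 0.05,"claw": -1},
    {"x": 5.5,"y": -9.5,"z": -11.5,"yaw": 0.07,"claw": -1},
    {"x": 7.5,"y": -13,"z": -11.5,"yaw": 0.07,"claw": -1},
    {"x": 9.5,"y": -16.5,"z": -11.5,"yaw": 0.07,"claw": -1},
  ],
)

```text
time_s: 17.27
tool_pos: [485.2, 3.8, 282.1]
tool_rot: [-3.142, -0.004, 3.124]
ft_force: [0.1, -1.2, -1.8]
grip_width: 25.9
```

```bash
python3 go.py 445 -197 285 3.1196
```

```text
t 17.27 shift [  3.66 -20.15  -0.27] yaw 0.004 rows 4.9 | f [ 0.1 -1.2 -1.8] w 25.9
```

send_rows(
  targets=[
    {"x": 3.4,"y": -4,"z": 0,"yaw": 0,"claw": -1},
    {"x": 3.4,"y": -8,"z": 0,"yaw": 0,"claw": -1},
    {"x": 3.4,"y": -12,"z": 1,"yaw": 0,"claw": -1},
    {"x": 3.4,"y": -16,"z": 2.5,"yaw": 0,"claw": -1},
    {"x": 3.4,"y": -19.5,"z": 4.5,"yaw": 0,"claw": -1},
    {"x": 3.4,"y": -20,"z": 6.3,"yaw": 0,"claw": -1},
    {"x": 3.4,"y": -20,"z": 6.3,"yaw": 0,"claw": -1},
    {"x": 3.4,"y": -20,"z": 6.3,"yaw": 0,"claw": -1},
  ],
)

```text
time_s: 17.93
tool_pos: [447.9, -194.6, 218.3]
tool_rot: [3.14, -0.006, 3.121]
ft_force: [0.2, -0.1, -1.6]
grip_width: 26.2
```

```bash
python3 go.py 480 -196.4 215.7 3.1196
```

```text
t 17.93 shift [-3.22 -0.12  0.24] yaw 0.001 rows 0.8 | f [ 0.2 -0.1 -1.6] w 26.2
```

send_rows(
  targets=[
    {"x": -1.2,"y": -0.12,"z": 0.24,"yaw": 0,"claw": -1},
    {"x": -2.4,"y": -0.12,"z": 0.24,"yaw": 0,"claw": -1},
    {"x": -3.2,"y": -0.12,"z": 0.24,"yaw": 0,"claw": -1},
    {"x": -3.2,"y": -0.12,"z": 0.24,"yaw": 0,"claw": -1},
    {"x": -3.2,"y": -0.12,"z": 0.24,"yaw": 0,"claw": -1},
    {"x": -3.2,"y": -0.12,"z": 0.24,"yaw": 0,"claw": -1},
  ],
)

```text
time_s: 18.43
tool_pos: [481.9, -195.4, 218.3]
tool_rot: [3.141, -0.0, 3.124]
ft_force: [0.3, -0.3, -3.3]
grip_width: 26.2
```

```bash
python3 go.py 480 -196.4 215.7 3.1196; python3 - <<'E'
from h import *; from rig import monitor
s=monitor.observe(); im=imaging.read_camera("wrist"); cv2.imwrite("pics/wrist10.png",im[:,:,::-1])
g=cv2.cvtColor(im,cv2.COLOR_RGB2GRAY).astype(int); p=cv2.cvtColor(cv2.imread("pics/wrist8.png"),cv2.COLOR_BGR2GRAY).astype(int)
# rows: 300 top strip (head), 318 and 333 bar ; new vs L reference
for r in(290,302,316,333): print(r,"new",g[r,250:312].tolist()); print(r,"ref",p[r,250:312].tolist())
c=slice(276,286)
print("col new",g[250:312,272].tolist()); print("col ref",p[250:312,272].tolist())
E
```

```text
t 18.43 shift [ 0.19 -0.1   0.26] yaw 0.005 rows 0.1 | f [ 0.3 -0.3 -3.3] w 26.2
290 new [30, 31, 54, 101, 121, 121, 117, 100, 94, 91, 93, 91, 88, 92, 93, 89, 93, 88, 91, 90, 89, 92, 91, 92, 92, 92, 91, 90, 90, 90, 90, 92, 90, 92, 93, 92, 92, 92, 91, 92, 90, 93, 90, 91, 89, 92, 89, 90, 91, 91, 90, 91, 91, 90, 90, 100, 113, 120, 119, 90, 46, 29]
290 ref [30, 33, 30, 59, 88, 95, 96, 96, 95, 96, 96, 94, 95, 93, 97, 97, 97, 95, 96, 95, 95, 97, 96, 96, 95, 94, 94, 96, 94, 94, 95, 94, 95, 96, 95, 93, 95, 94, 93, 96, 93, 94, 94, 93, 94, 94, 94, 94, 93, 95, 90, 94, 94, 94, 95, 92, 95, 94, 79, 45, 30, 29]
302 new [29, 30, 28, 27, 125, 191, 185, 142, 121, 123, 123, 124, 122, 123, 122, 123, 122, 124, 124, 122, 123, 122, 122, 125, 122, 122, 125, 122, 122, 122, 122, 122, 124, 121, 121, 123, 120, 120, 122, 122, 119, 123, 123, 122, 121, 122, 123, 122, 122, 121, 118, 119, 122, 124, 121, 152, 198, 200, 121, 31, 28, 29]
302 ref [32, 27, 27, 31, 124, 191, 210, 163, 117, 118, 116, 116, 118, 116, 117, 119, 114, 118, 119, 116, 116, 118, 117, 115, 118, 118, 118, 117, 117, 116, 117, 115, 116, 116, 117, 115,
[... 1243 characters left out ...]
98, 191, 180, 156, 116, 89, 82, 78, 120, 186, 206, 206, 208, 206, 205, 206, 205, 206, 207, 206, 206, 206, 205, 205, 207, 206, 207]
col new [90, 91, 91, 93, 93, 95, 94, 93, 91, 93, 90, 91, 92, 104, 117, 115, 115, 113, 112, 112, 111, 90, 51, 51, 51, 49, 48, 47, 46, 48, 47, 43, 43, 62, 83, 89, 92, 90, 91, 92, 91, 91, 89, 91, 106, 121, 119, 119, 115, 115, 117, 120, 122, 111, 95, 91, 90, 91, 90, 91, 87, 89]
col ref [96, 92, 93, 92, 96, 100, 99, 99, 96, 94, 95, 98, 97, 93, 96, 108, 119, 118, 118, 118, 119, 116, 124, 164, 197, 196, 196, 196, 182, 175, 182, 184, 177, 167, 169, 175, 165, 118, 95, 97, 96, 97, 95, 94, 93, 95, 93, 98, 112, 121, 122, 119, 117, 119, 119, 123, 122, 114, 120, 121, 113, 108]
```

send_rows(
  targets=[
    {"x": 0,"y": -0.14,"z": 0,"yaw": 0,"claw": -1},
    {"x": -0.2,"y": -0.14,"z": 0,"yaw": 0,"claw": -1},
    {"x": -0.4,"y": -0.14,"z": 0,"yaw": 0,"claw": -1},
    {"x": -0.6,"y": -0.14,"z": 0,"yaw": 0,"claw": -1},
    {"x": -0.8,"y": -0.14,"z": 0,"yaw": 0,"claw": -1},
    {"x": -1.0,"y": -0.14,"z": 0,"yaw": 0,"claw": -1},
    {"x": -1.2,"y": -0.14,"z": 0,"yaw": 0,"claw": -1},
  ],
)

```text
time_s: 19.07
tool_pos: [494.0, -197.6, 218.2]
tool_rot: [3.142, -0.0, 3.123]
ft_force: [-0.3, -0.2, -2.9]
grip_width: 26.1
```

send_rows(
  targets=[
    {"x": -0.15,"y": 0.06,"z": 0,"yaw": 0,"claw": -1},
    {"x": -0.3,"y": 0.06,"z": 0.1,"yaw": 0,"claw": -1},
    {"x": -0.45,"y": 0.06,"z": 0.2,"yaw": 0,"claw": -1},
    {"x": -0.6,"y": 0.06,"z": 0.3,"yaw": 0,"claw": -1},
    {"x": -0.75,"y": 0.06,"z": 0.4,"yaw": 0,"claw": -1},
  ],
)

```text
time_s: 19.48
tool_pos: [501.5, -197.1, 214.0]
tool_rot: [-3.142, -0.0, 3.123]
ft_force: [0.8, -0.8, -3.6]
grip_width: 26.1
```

send_rows(
  targets=[
    {"x": -0.15,"y": 0,"z": 0.1,"yaw": 0,"claw": -1},
    {"x": -0.3,"y": 0,"z": 0.2,"yaw": 0,"claw": -1},
    {"x": -0.45,"y": 0,"z": 0.2,"yaw": 0,"claw": -1},
    {"x": -0.6,"y": 0,"z": 0.2,"yaw": 0,"claw": -1},
    {"x": -0.75,"y": 0,"z": 0.2,"yaw": 0,"claw": -1},
  ],
)

```text
time_s: 19.9
tool_pos: [509.0, -197.3, 212.3]
tool_rot: [-3.142, 0.0, 3.123]
ft_force: [-0.4, -0.2, -3.0]
grip_width: 26.1
```

send_rows(
  targets=[
    {"x": -0.4,"y": 0,"z": 0,"yaw": 0,"claw": -1},
    {"x": -0.9,"y": 0,"z": 0,"yaw": 0,"claw": -1},
    {"x": -1.4,"y": 0,"z": 0,"yaw": 0,"claw": -1},
    {"x": -1.9,"y": 0,"z": 0,"yaw": 0,"claw": -1},
    {"x": -2.4,"y": 0,"z": 0,"yaw": 0,"claw": -1},
    {"x": -2.8,"y": 0,"z": 0.1,"yaw": 0,"claw": -1},
    {"x": -3.2,"y": 0,"z": 0.2,"yaw": 0,"claw": -1},
    {"x": -3.3,"y": 0,"z": 0.2,"yaw": 0,"claw": -1},
  ],
)

```text
time_s: 20.57
tool_pos: [542.4, -197.8, 209.7]
tool_rot: [3.141, -0.0, 3.124]
ft_force: [-0.6, 0.3, -1.7]
grip_width: 26.6
```

send_rows(
  targets=[
    {"x": 0,"y": 0,"z": 0.15,"yaw": 0,"claw": -1},
    {"x": 0,"y": 0,"z": 0.25,"yaw": 0,"claw": -1},
    {"x": 0,"y": 0,"z": 0.25,"yaw": 0,"claw": -1},
  ],
)

```text
time_s: 20.82
tool_pos: [541.4, -197.8, 207.4]
tool_rot: [3.141, -0.001, 3.123]
ft_force: [-0.3, -0.0, -2.5]
grip_width: 26.4
```

send_rows(
  targets=[
    {"x": 0,"y": 0,"z": 0.1,"yaw": 0,"claw": -1},
    {"x": 0,"y": 0,"z": 0.2,"yaw": 0,"claw": -1},
    {"x": 0,"y": 0,"z": 0.2,"yaw": 0,"claw": -1},
  ],
)

```text
time_s: 21.07
tool_pos: [541.8, -197.9, 205.9]
tool_rot: [-3.141, 0.0, 3.123]
ft_force: [-0.2, 0.2, -1.9]
grip_width: 26.0
```

send_rows(
  targets=[
    {"x": 0,"y": 0,"z": 0.08,"yaw": 0,"claw": -1},
    {"x": 0,"y": 0,"z": 0.1,"yaw": 0,"claw": -1},
  ],
)

```text
time_s: 21.23
tool_pos: [541.9, -198.0, 205.6]
tool_rot: [-3.141, 0.001, 3.124]
ft_force: [-1.6, 1.7, 1.3]
grip_width: 26.0
```

send_rows(
  targets=[
    {"x": 0,"y": 0,"z": -0.04,"yaw": 0,"claw": 0.2},
    {"x": 0,"y": 0,"z": -0.04,"yaw": 0,"claw": 0.4},
    {"x": 0,"y": 0,"z": -0.04,"yaw": 0,"claw": 0.4},
    {"x": 1,"y": 0,"z": -0.04,"yaw": 0,"claw": 0.4},
    {"x": 2.2,"y": 0,"z": -0.04,"yaw": 0,"claw": 0.4},
    {"x": 2.9,"y": 0,"z": -0.04,"yaw": 0,"claw": 0.2},
    {"x": 2.9,"y": 0,"z": -0.04,"yaw": 0,"claw": -0.2},
    {"x": 2.9,"y": 0,"z": -0.04,"yaw": 0,"claw": -0.62},
  ],
)

```text
time_s: 21.9
tool_pos: [512.7, -197.5, 205.6]
tool_rot: [-3.141, 0.001, 3.123]
ft_force: [0.3, 0.4, 1.0]
grip_width: 27.9
```

send_rows(
  targets=[
    {"x": 0,"y": 0,"z": -0.1,"yaw": 0,"claw": -0.62},
    {"x": -0.7,"y": 0,"z": -0.1,"yaw": 0,"claw": -0.62},
    {"x": -1.1,"y": 0,"z": -0.1,"yaw": 0,"claw": -0.62},
    {"x": -1.4,"y": 0,"z": -0.1,"yaw": 0,"claw": -0.62},
    {"x": -1.7,"y": 0,"z": -0.1,"yaw": 0,"claw": -0.62},
    {"x": -2.0,"y": 0,"z": -0.1,"yaw": 0,"claw": -0.62},
    {"x": -2.3,"y": 0,"z": -0.1,"yaw": 0,"claw": -0.62},
    {"x": -2.6,"y": 0,"z": -0.1,"yaw": 0,"claw": -0.62},
  ],
)

```text
time_s: 22.57
tool_pos: [539.0, -197.8, 205.7]
tool_rot: [3.141, -0.001, 3.123]
ft_force: [-0.9, 0.2, -0.1]
grip_width: 16.2
```

send_rows(
  targets=[
    {"x": -0.2,"y": 0,"z": 0,"yaw": 0,"claw": -0.62},
    {"x": -0.4,"y": 0,"z": 0,"yaw": 0,"claw": -0.62},
    {"x": -0.55,"y": 0,"z": 0,"yaw": 0,"claw": -0.62},
    {"x": -0.65,"y": 0,"z": 0,"yaw": 0,"claw": -0.62},
    {"x": -0.75,"y": 0,"z": 0,"yaw": 0,"claw": -0.62},
    {"x": -0.83,"y": 0,"z": 0,"yaw": 0,"claw": -0.62},
  ],
)

```text
time_s: 23.07
tool_pos: [547.2, -197.9, 206.0]
tool_rot: [3.141, -0.0, 3.123]
ft_force: [-0.9, 0.7, -0.7]
grip_width: 16.1
```

send_rows(
  targets=[
    {"x": -0.07,"y": 0,"z": 0,"yaw": 0,"claw": -0.62},
    {"x": -0.14,"y": 0,"z": 0,"yaw": 0,"claw": -0.62},
    {"x": -0.21,"y": 0,"z": 0,"yaw": 0,"claw": -0.62},
    {"x": -0.28,"y": 0,"z": 0,"yaw": 0,"claw": -0.62},
  ],
)

```text
time_s: 23.4
tool_pos: [549.8, -198.0, 206.1]
tool_rot: [3.142, -0.0, 3.123]
ft_force: [-2.3, -0.3, -0.5]
grip_width: 16.1
```

send_rows(
  targets=[
    {"x": -0.07,"y": 0,"z": 0,"yaw": 0,"claw": -0.62},
    {"x": -0.14,"y": 0,"z": 0,"yaw": 0,"claw": -0.62},
    {"x": -0.2,"y": 0,"z": 0,"yaw": 0,"claw": -0.62},
  ],
)

```text
time_s: 23.65
tool_pos: [550.7, -198.0, 205.8]
tool_rot: [3.141, -0.003, 3.123]
ft_force: [-7.4, 0.2, 0.6]
grip_width: 16.1
```

send_rows(
  targets=[
    {"x": -0.07,"y": 0,"z": 0,"yaw": 0,"claw": -0.62},
    {"x": -0.1,"y": 0,"z": 0,"yaw": 0,"claw": -0.62},
  ],
)

```text
time_s: 23.82
tool_pos: [550.6, -198.0, 205.9]
tool_rot: [3.141, -0.005, 3.123]
ft_force: [-7.8, 0.2, 0.8]
grip_width: 16.3
```

send_rows(
  targets=[
    {"x": 2,"y": 0,"z": 0,"yaw": 0,"claw": -0.4},
    {"x": 6,"y": 0,"z": 0,"yaw": 0,"claw": 0},
    {"x": 9.5,"y": 0,"z": 0,"yaw": 0,"claw": 0.4},
    {"x": 10.5,"y": 0,"z": -3.5,"yaw": 0,"claw": 0.4},
    {"x": 8.5,"y": 3,"z": -6,"yaw": 0,"claw": 0.4},
    {"x": 6.9,"y": 6.8,"z": -6.5,"yaw": 0,"claw": 0.4},
    {"x": 5.1,"y": 10.5,"z": -6.5,"yaw": 0,"claw": 0.4},
    {"x": 3.3,"y": 14.2,"z": -6.5,"yaw": -0.03,"claw": 0.4},
  ],
)

```text
time_s: 24.48
tool_pos: [524.6, -54.5, 273.6]
tool_rot: [3.141, 0.008, -3.13]
ft_force: [0.1, -0.8, -0.1]
grip_width: 59.7
```

```bash
python3 go.py 620.5 178.5 262 -3.09
```

```text
t 24.48 shift [-9.85 23.18  1.26] yaw -0.04 rows 6.0 | f [ 0.1 -0.8 -0.1] w 59.7
```

send_rows(
  targets=[
    {"x": -9.8,"y": 23.1,"z": 1,"yaw": -0.04,"claw": 0.4},
    {"x": -9.8,"y": 23.1,"z": 1,"yaw": -0.04,"claw": 0.4},
    {"x": -9.8,"y": 23.1,"z": 1,"yaw": -0.04,"claw": 0.4},
    {"x": -9.8,"y": 23.1,"z": 1,"yaw": -0.04,"claw": 0.4},
    {"x": -9.8,"y": 23.1,"z": 1,"yaw": -0.04,"claw": 0.4},
    {"x": -9.8,"y": 23.1,"z": 1,"yaw": -0.04,"claw": 0.4},
    {"x": -9.8,"y": 23.1,"z": 1,"yaw": -0.04,"claw": 0.4},
    {"x": -9.8,"y": 23.1,"z": 1,"yaw": -0.04,"claw": 0.4},
  ],
)

```text
time_s: 25.15
tool_pos: [618.9, 178.9, 260.2]
tool_rot: [3.141, 0.001, -3.087]
ft_force: [-0.6, -1.0, -1.2]
grip_width: 59.8
```

```bash
python3 - <<'E'
from h import *; from rig import monitor
from go import plan
s=monitor.observe(); im=imaging.read_camera("wrist"); cv2.imwrite("pics/wrist11.png",im[:,:,::-1])
print(s["tool_pos"],s["tool_rot"]); C=cam("wrist",s); plan(620.5,178.5,160,-3.09)
np.set_printoptions(precision=1,suppress=True)
print(proj(C,[(618,178.5,184.5),(618,178.5,195.5),(618,178.5,213.5),(618,178.5,221.5),(623,178.5,221.5)]))
g=cv2.cvtColor(im,cv2.COLOR_RGB2GRAY)
print([int(round(float(v))) for v in g[195:250,270:273].mean(1)], [int(round(float(v))) for v in g[195:250,279:282].mean(1)])
for z in(205,216):
    r=int(round(proj(C,(618,178,z))[0][1])); print(z,r,g[r,250:315].tolist())
E
```

```text
[618.87543225 178.94489661 260.18783947] [ 3.14109394e+00  1.39324310e-03 -3.08658360e+00]
t 25.20 shift [-0.2   0.1  10.09] yaw 0.002 rows 2.4 | f [-0.7 -1.   0.6] w 59.7
[[279.8 206.8]
 [279.8 210.5]
 [279.7 217.1]
 [279.7 220.4]
 [279.3 226.6]]
[94, 107, 109, 110, 112, 109, 107, 106, 106, 104, 101, 101, 99, 98, 99, 97, 97, 96, 95, 93, 94, 94, 94, 94, 93, 94, 94, 93, 96, 94, 101, 116, 122, 119, 118, 122, 137, 173, 225, 237, 194, 79, 69, 103, 147, 186, 207, 210, 208, 206, 206, 206, 207, 209, 204] [97, 96, 96, 95, 96, 97, 94, 93, 93, 91, 91, 91, 92, 94, 95, 92, 94, 96, 111, 124, 123, 125, 122, 125, 127, 128, 118, 98, 95, 95, 101, 115, 122, 119, 119, 122, 131, 164, 219, 236, 199, 97, 68, 102, 135, 178, 207, 209, 210, 206, 205, 206, 207, 209, 207]
205 214 [128, 129, 130, 131, 128, 130, 130, 112, 102, 118, 127, 160, 227, 217, 139, 100, 100, 98, 99, 95, 92, 93, 94, 90, 97, 115, 123, 122, 121, 123, 124, 125, 126, 121, 123, 122, 111, 96, 96, 94, 97, 93, 93, 95, 93, 91, 91, 196, 207, 130, 77, 75, 75, 107, 128, 127, 127, 124, 127, 126, 126, 127, 125, 126, 127]
216 218 [131, 129, 130, 128, 129, 131, 130, 128, 129, 129, 127, 152, 223, 189, 97, 97, 95, 94, 96, 93, 93, 95, 94, 90, 103, 120, 125, 125, 125, 125, 124, 125, 125, 126, 125, 123, 105, 94, 95, 95, 95, 96, 94, 92, 94, 93, 93, 140, 150, 104, 76, 74, 108, 126, 127, 126, 123, 126, 125, 125, 123, 127, 127, 125, 127]
```

send_rows(
  targets=[
    {"x": -0.4,"y": 0,"z": 3,"yaw": 0,"claw": 0.4},
    {"x": -0.4,"y": 0,"z": 7,"yaw": 0,"claw": 0.4},
    {"x": -0.4,"y": 0,"z": 9.4,"yaw": 0,"claw": 0.2},
    {"x": -0.4,"y": 0,"z": 10.1,"yaw": 0,"claw": 0.2},
    {"x": -0.4,"y": 0,"z": 10.1,"yaw": 0,"claw": 0.2},
    {"x": -0.4,"y": 0,"z": 10.1,"yaw": 0,"claw": 0.2},
    {"x": -0.4,"y": 0,"z": 10.1,"yaw": 0,"claw": 0.2},
  ],
)

```text
time_s: 25.78
tool_pos: [623.2, 176.3, 163.3]
tool_rot: [3.14, 0.005, -3.09]
ft_force: [-0.1, 0.1, -0.0]
grip_width: 51.2
```

send_rows(
  targets=[
    {"x": 0,"y": 0,"z": 0,"yaw": 0,"claw": -1},
    {"x": 0,"y": 0,"z": 0,"yaw": 0,"claw": -1},
    {"x": 0,"y": 0,"z": 0,"yaw": 0,"claw": -1},
    {"x": 0,"y": 0,"z": 0,"yaw": 0,"claw": -1},
    {"x": 0,"y": 0,"z": 0,"yaw": 0,"claw": -1},
  ],
)

```text
time_s: 26.2
tool_pos: [622.6, 176.7, 162.0]
tool_rot: [3.14, 0.004, -3.089]
ft_force: [-0.4, 1.7, 4.5]
grip_width: 26.5
```

```bash
python3 go.py 450 -196.4 285 3.1196
```

```text
t 26.20 shift [ 19.14 -36.35 -12.41] yaw 0.074 rows 10.3 | f [-0.4  1.7  4.5] w 26.5
```

send_rows(
  targets=[
    {"x": 0,"y": 0,"z": -2,"yaw": 0,"claw": -1},
    {"x": 0,"y": 0,"z": -6,"yaw": 0,"claw": -1},
    {"x": 0,"y": 0,"z": -10,"yaw": 0,"claw": -1},
    {"x": 2,"y": -2.5,"z": -12.4,"yaw": 0.02,"claw": -1},
    {"x": 4.2,"y": -6,"z": -12.4,"yaw": 0.05,"claw": -1},
    {"x": 6.4,"y": -9.5,"z": -12.4,"yaw": 0.07,"claw": -1},
    {"x": 8.6,"y": -13,"z": -12.4,"yaw": 0.07,"claw": -1},
    {"x": 10.8,"y": -16.5,"z": -12.4,"yaw": 0.07,"claw": -1},
  ],
)

```text
time_s: 26.87
tool_pos: [519.9, 4.5, 283.0]
tool_rot: [-3.142, -0.003, 3.124]
ft_force: [0.5, 0.2, -1.7]
grip_width: 25.7
```

```bash
python3 go.py 450 -196.4 217.5 3.1196
```

```text
t 26.87 shift [  6.62 -20.21   6.57] yaw 0.004 rows 5.3 | f [ 0.5  0.2 -1.7] w 25.7
```

send_rows(
  targets=[
    {"x": 3.5,"y": -2,"z": 0,"yaw": 0,"claw": -1},
    {"x": 6.6,"y": -5,"z": 0,"yaw": 0,"claw": -1},
    {"x": 6.6,"y": -9,"z": 0.5,"yaw": 0,"claw": -1},
    {"x": 6.6,"y": -13,"z": 1.5,"yaw": 0,"claw": -1},
    {"x": 6.6,"y": -17,"z": 3.5,"yaw": 0,"claw": -1},
    {"x": 6.6,"y": -20.1,"z": 5.5,"yaw": 0,"claw": -1},
    {"x": 6.6,"y": -20.2,"z": 6.5,"yaw": 0,"claw": -1},
    {"x": 6.6,"y": -20.2,"z": 6.5,"yaw": 0,"claw": -1},
  ],
)

```text
time_s: 27.53
tool_pos: [449.3, -195.8, 215.1]
tool_rot: [3.139, -0.009, 3.119]
ft_force: [-0.9, 0.7, -1.5]
grip_width: 25.7
```

send_rows(
  targets=[
    {"x": -1,"y": 0,"z": 0,"yaw": 0,"claw": -1},
    {"x": -2.2,"y": 0,"z": 0,"yaw": 0,"claw": -1},
    {"x": -3,"y": 0,"z": 0,"yaw": 0,"claw": -1},
    {"x": -3,"y": 0,"z": 0,"yaw": 0,"claw": -1},
    {"x": -3,"y": 0,"z": 0,"yaw": 0,"claw": -1},
    {"x": -3,"y": 0,"z": 0,"yaw": 0,"claw": -1},
  ],
)

```text
time_s: 28.03
tool_pos: [482.7, -194.8, 219.3]
tool_rot: [3.141, -0.0, 3.125]
ft_force: [-0.1, 0.5, -2.0]
grip_width: 26.4
```

```bash
python3 go.py 480 -196.8 218.5 3.1196; python3 - <<'E'
from h import *; from rig import monitor
im=imaging.read_camera("wrist"); cv2.imwrite("pics/wrist12.png",im[:,:,::-1])
g=cv2.cvtColor(im,cv2.COLOR_RGB2GRAY).astype(int)
for r in(302,316,333): print(r,g[r,250:312].tolist())
print("col",g[250:312,272].tolist())
E
```

```text
t 28.03 shift [ 0.26 -0.2   0.08] yaw 0.005 rows 0.1 | f [-0.1  0.5 -2. ] w 26.4
302 [30, 30, 28, 30, 122, 178, 175, 153, 144, 145, 135, 128, 116, 109, 112, 112, 109, 112, 112, 113, 112, 114, 123, 137, 141, 144, 136, 135, 133, 134, 130, 137, 138, 130, 120, 118, 114, 116, 111, 111, 109, 111, 109, 111, 111, 110, 109, 118, 138, 147, 145, 146, 146, 145, 145, 176, 202, 170, 84, 29, 30, 28]
316 [30, 26, 119, 186, 205, 203, 204, 204, 203, 204, 203, 204, 203, 204, 204, 205, 205, 161, 101, 87, 88, 85, 142, 180, 197, 207, 211, 210, 207, 199, 193, 187, 172, 146, 110, 90, 92, 91, 89, 87, 173, 205, 204, 205, 204, 206, 205, 203, 204, 205, 204, 204, 204, 203, 204, 204, 204, 204, 203, 165, 85, 26]
333 [207, 209, 207, 207, 207, 207, 205, 206, 205, 206, 207, 206, 206, 205, 206, 205, 151, 88, 87, 87, 86, 85, 141, 179, 196, 208, 210, 210, 206, 200, 194, 185, 167, 139, 100, 88, 90, 90, 90, 89, 93, 174, 205, 206, 204, 206, 204, 206, 205, 206, 205, 205, 207, 205, 206, 205, 205, 205, 206, 205, 203, 203]
col [90, 91, 91, 93, 92, 91, 92, 88, 90, 90, 91, 90, 98, 108, 109, 108, 110, 109, 110, 109, 91, 60, 53, 51, 53, 52, 49, 49, 51, 46, 47, 47, 59, 83, 89, 90, 92, 90, 90, 91, 89, 89, 89, 98, 110, 118, 120, 114, 113, 115, 117, 122, 123, 133, 144, 143, 146, 144, 144, 145, 144, 143]
```

send_rows(
  targets=[
    {"x": 0,"y": -0.17,"z": 0.05,"yaw": 0,"claw": -1},
    {"x": -0.2,"y": -0.17,"z": 0.05,"yaw": 0,"claw": -1},
    {"x": -0.4,"y": -0.17,"z": 0.05,"yaw": 0,"claw": -1},
    {"x": -0.6,"y": -0.17,"z": 0.05,"yaw": 0,"claw": -1},
    {"x": -0.8,"y": -0.17,"z": 0.05,"yaw": 0,"claw": -1},
    {"x": -1.0,"y": -0.17,"z": 0.05,"yaw": 0,"claw": -1},
    {"x": -1.1,"y": -0.17,"z": 0.05,"yaw": 0,"claw": -1},
  ],
)

```text
time_s: 28.67
tool_pos: [493.8, -197.5, 218.6]
tool_rot: [-3.142, 0.0, 3.123]
ft_force: [-0.2, -0.8, -1.2]
grip_width: 25.9
```

Same as for the medium pan; repeat its slanted entry.

send_rows(
  targets=[
    {"x": -0.15,"y": 0.05,"z": 0,"yaw": 0,"claw": -1},
    {"x": -0.3,"y": 0.05,"z": 0.1,"yaw": 0,"claw": -1},
    {"x": -0.45,"y": 0.05,"z": 0.2,"yaw": 0,"claw": -1},
    {"x": -0.6,"y": 0.05,"z": 0.3,"yaw": 0,"claw": -1},
    {"x": -0.75,"y": 0.05,"z": 0.4,"yaw": 0,"claw": -1},
  ],
)

```text
time_s: 29.08
tool_pos: [501.1, -197.0, 214.4]
tool_rot: [3.142, -0.0, 3.123]
ft_force: [0.8, 0.6, -1.4]
grip_width: 26.0
```

send_rows(
  targets=[
    {"x": -0.15,"y": 0,"z": 0.1,"yaw": 0,"claw": -1},
    {"x": -0.3,"y": 0,"z": 0.2,"yaw": 0,"claw": -1},
    {"x": -0.45,"y": 0,"z": 0.2,"yaw": 0,"claw": -1},
    {"x": -0.6,"y": 0,"z": 0.2,"yaw": 0,"claw": -1},
    {"x": -0.75,"y": 0,"z": 0.2,"yaw": 0,"claw": -1},
  ],
)

```text
time_s: 29.5
tool_pos: [508.6, -197.2, 212.6]
tool_rot: [-3.142, 0.0, 3.123]
ft_force: [-0.6, -0.1, -1.6]
grip_width: 26.0
```

send_rows(
  targets=[
    {"x": -0.4,"y": 0,"z": 0,"yaw": 0,"claw": -1},
    {"x": -0.8,"y": 0,"z": 0,"yaw": 0,"claw": -1},
    {"x": -1.2,"y": 0,"z": 0,"yaw": 0,"claw": -1},
    {"x": -1.6,"y": 0,"z": 0,"yaw": 0,"claw": -1},
    {"x": -2.0,"y": 0,"z": 0.1,"yaw": 0,"claw": -1},
    {"x": -2.4,"y": 0,"z": 0.2,"yaw": 0,"claw": -1},
    {"x": -2.8,"y": 0,"z": 0.3,"yaw": 0,"claw": -1},
    {"x": -2.8,"y": 0,"z": 0.4,"yaw": 0,"claw": -1},
  ],
)

```text
time_s: 30.17
tool_pos: [537.3, -197.7, 208.3]
tool_rot: [-3.142, 0.0, 3.124]
ft_force: [-0.5, -0.0, -1.8]
grip_width: 26.2
```

send_rows(
  targets=[
    {"x": 0,"y": 0,"z": 0.05,"yaw": 0,"claw": -1},
    {"x": 0,"y": 0,"z": 0.1,"yaw": 0,"claw": -1},
    {"x": 0,"y": 0,"z": 0.1,"yaw": 0,"claw": -1},
  ],
)

```text
time_s: 30.42
tool_pos: [536.2, -197.7, 207.5]
tool_rot: [3.141, -0.0, 3.123]
ft_force: [-0.0, 0.3, -1.5]
grip_width: 25.8
```

send_rows(
  targets=[
    {"x": 0,"y": 0,"z": 0.1,"yaw": 0,"claw": -1},
    {"x": 0,"y": 0,"z": 0.12,"yaw": 0,"claw": -1},
    {"x": 0,"y": 0,"z": 0.12,"yaw": 0,"claw": -1},
  ],
)

```text
time_s: 30.67
tool_pos: [536.4, -197.7, 206.5]
tool_rot: [-3.142, 0.0, 3.123]
ft_force: [1.0, 0.2, -1.3]
grip_width: 26.0
```

send_rows(
  targets=[
    {"x": 0,"y": 0,"z": 0.08,"yaw": 0,"claw": -1},
    {"x": 0,"y": 0,"z": 0.1,"yaw": 0,"claw": -1},
  ],
)

```text
time_s: 30.83
tool_pos: [536.5, -197.8, 206.1]
tool_rot: [-3.141, 0.001, 3.124]
ft_force: [-0.8, 0.0, 1.3]
grip_width: 25.9
```

Contact at about 206.2, hanging. Release, back off, close astride the bar and push.

send_rows(
  targets=[
    {"x": 0,"y": 0,"z": -0.04,"yaw": 0,"claw": 0.2},
    {"x": 0,"y": 0,"z": -0.04,"yaw": 0,"claw": 0.4},
    {"x": 0,"y": 0,"z": -0.04,"yaw": 0,"claw": 0.4},
    {"x": 1,"y": 0,"z": -0.04,"yaw": 0,"claw": 0.4},
    {"x": 2.2,"y": 0,"z": -0.04,"yaw": 0,"claw": 0.4},
    {"x": 2.9,"y": 0,"z": -0.04,"yaw": 0,"claw": 0.2},
    {"x": 2.9,"y": 0,"z": -0.04,"yaw": 0,"claw": -0.2},
    {"x": 2.9,"y": 0,"z": -0.04,"yaw": 0,"claw": -0.62},
  ],
)

```text
time_s: 31.5
tool_pos: [507.2, -197.3, 206.3]
tool_rot: [-3.141, 0.001, 3.123]
ft_force: [-0.4, 0.8, 0.8]
grip_width: 27.9
```

send_rows(
  targets=[
    {"x": 0,"y": 0,"z": -0.05,"yaw": 0,"claw": -0.62},
    {"x": -0.7,"y": 0,"z": -0.05,"yaw": 0,"claw": -0.62},
    {"x": -1.1,"y": 0,"z": -0.05,"yaw": 0,"claw": -0.62},
    {"x": -1.4,"y": 0,"z": -0.05,"yaw": 0,"claw": -0.62},
    {"x": -1.7,"y": 0,"z": -0.05,"yaw": 0,"claw": -0.62},
    {"x": -2.0,"y": 0,"z": -0.05,"yaw": 0,"claw": -0.62},
    {"x": -2.3,"y": 0,"z": -0.05,"yaw": 0,"claw": -0.62},
    {"x": -2.6,"y": 0,"z": -0.05,"yaw": 0,"claw": -0.62},
  ],
)

```text
time_s: 32.17
tool_pos: [533.6, -197.6, 206.0]
tool_rot: [3.141, -0.001, 3.123]
ft_force: [-0.7, 0.6, 0.5]
grip_width: 15.7
```

send_rows(
  targets=[
    {"x": -0.15,"y": 0,"z": 0,"yaw": 0,"claw": -0.62},
    {"x": -0.3,"y": 0,"z": 0,"yaw": 0,"claw": -0.62},
    {"x": -0.45,"y": 0,"z": 0,"yaw": 0,"claw": -0.62},
    {"x": -0.58,"y": 0,"z": 0,"yaw": 0,"claw": -0.62},
    {"x": -0.68,"y": 0,"z": 0,"yaw": 0,"claw": -0.62},
    {"x": -0.76,"y": 0,"z": 0,"yaw": 0,"claw": -0.62},
    {"x": -0.84,"y": 0,"z": 0,"yaw": 0,"claw": -0.62},
  ],
)

```text
time_s: 32.75
tool_pos: [541.9, -197.8, 206.3]
tool_rot: [3.142, -0.0, 3.123]
ft_force: [0.0, 0.4, -0.8]
grip_width: 16.2
```

send_rows(
  targets=[
    {"x": -0.07,"y": 0,"z": 0,"yaw": 0,"claw": -0.62},
    {"x": -0.14,"y": 0,"z": 0,"yaw": 0,"claw": -0.62},
    {"x": -0.21,"y": 0,"z": 0,"yaw": 0,"claw": -0.62},
    {"x": -0.28,"y": 0,"z": 0,"yaw": 0,"claw": -0.62},
  ],
)

```text
time_s: 33.08
tool_pos: [544.6, -197.9, 206.4]
tool_rot: [-3.142, -0.0, 3.123]
ft_force: [-1.5, -0.4, 0.2]
grip_width: 16.3
```

send_rows(
  targets=[
    {"x": -0.06,"y": 0,"z": 0,"yaw": 0,"claw": -0.62},
    {"x": -0.12,"y": 0,"z": 0,"yaw": 0,"claw": -0.62},
    {"x": -0.18,"y": 0,"z": 0,"yaw": 0,"claw": -0.62},
  ],
)

```text
time_s: 33.33
tool_pos: [545.4, -197.9, 206.2]
tool_rot: [3.141, -0.003, 3.123]
ft_force: [-4.2, 0.4, 1.1]
grip_width: 16.2
```

send_rows(
  targets=[
    {"x": -0.05,"y": 0,"z": 0,"yaw": 0,"claw": -0.62},
    {"x": -0.1,"y": 0,"z": 0,"yaw": 0,"claw": -0.62},
  ],
)

```text
time_s: 33.5
tool_pos: [545.6, -197.9, 206.1]
tool_rot: [3.141, -0.004, 3.123]
ft_force: [-7.2, 1.0, 3.0]
grip_width: 16.2
```

send_rows(
  targets=[
    {"x": -0.05,"y": 0,"z": 0,"yaw": 0,"claw": -0.62},
    {"x": -0.1,"y": 0,"z": 0,"yaw": 0,"claw": -0.62},
    {"x": -0.1,"y": 0,"z": 0,"yaw": 0,"claw": -0.62},
  ],
)

```text
time_s: 33.75
tool_pos: [545.6, -197.9, 206.1]
tool_rot: [3.141, -0.006, 3.123]
ft_force: [-8.7, 0.8, 3.4]
grip_width: 16.3
```

send_rows(
  targets=[
    {"x": -0.06,"y": 0,"z": 0,"yaw": 0,"claw": -0.62},
    {"x": -0.12,"y": 0,"z": 0,"yaw": 0,"claw": -0.62},
    {"x": -0.12,"y": 0,"z": 0,"yaw": 0,"claw": -0.62},
    {"x": -0.12,"y": 0,"z": 0,"yaw": 0,"claw": -0.62},
  ],
)

```text
time_s: 34.08
tool_pos: [545.5, -197.9, 206.2]
tool_rot: [3.141, -0.009, 3.123]
ft_force: [-10.9, 1.3, 4.1]
grip_width: 16.4
```

send_rows(
  targets=[
    {"x": 0.3,"y": 0,"z": 0,"yaw": 0,"claw": -0.62},
    {"x": 0.8,"y": 0,"z": 0,"yaw": 0,"claw": -0.4},
    {"x": 3,"y": 0,"z": 0,"yaw": 0,"claw": 0},
    {"x": 7,"y": 0,"z": 0,"yaw": 0,"claw": 0.2},
    {"x": 10,"y": 0,"z": 0,"yaw": 0,"claw": 0.2},
    {"x": 11,"y": 0,"z": -4,"yaw": 0,"claw": 0.2},
    {"x": 11,"y": 0,"z": -8,"yaw": 0,"claw": 0.2},
    {"x": 9,"y": 0,"z": -10,"yaw": 0,"claw": 0.2},
  ],
)

```text
time_s: 34.75
tool_pos: [459.1, -197.3, 312.9]
tool_rot: [-3.138, 0.011, 3.123]
ft_force: [1.0, 0.9, 1.9]
grip_width: 51.2
```

```bash
python3 - <<'E'
from h import *; from rig import monitor
for n in("scene","top","wrist"):
    im=imaging.read_camera(n); cv2.imwrite(f"pics/{n}F.png",im[:,:,::-1])
s=monitor.observe(); print(s["time_s"],s["tool_pos"],s["ft_force"])
a=crop("pics/wristF.png",215,200,130,180,10/3);b=crop("pics/sceneF.png",150,130,180,130,2);c=crop("pics/topF.png",230,120,180,170,2)
W=np.zeros((600,433+360,3),np.uint8); W[:600,:433]=a[:600,:433]; W[:260,433:]=b; W[260:600,433:]=c
cv2.imwrite("pics/cF.png",W)
E
```

```text
34.9 [ 462.07641922 -196.36516177  308.59161205] [ 0.33477558  0.37658929 -1.41255952]
```

View pics/cF.png

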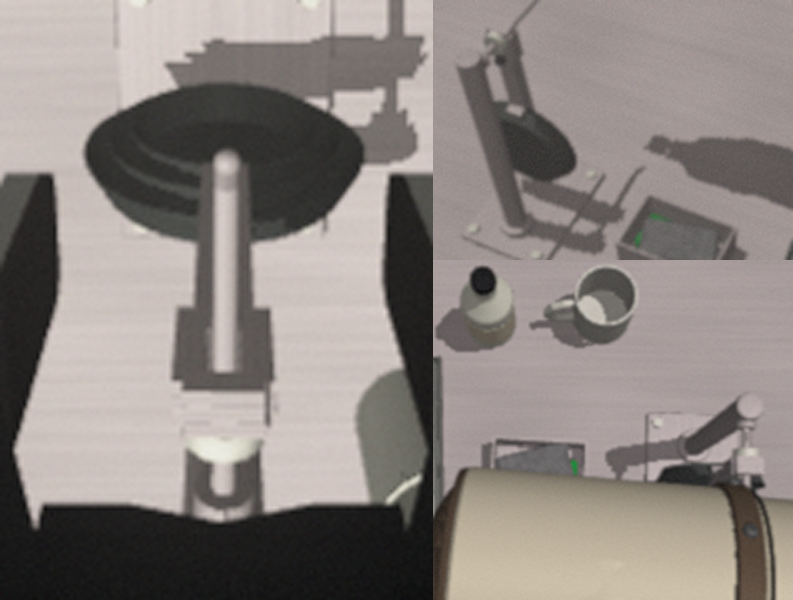

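```bash
python3 -c "
from rig import workorder; print(workorder.sign_off())"
```

```text
the job is handed in; nothing more can be done
None
```

The three pans hang on the hook by their eyes, largest, middle, smallest, mouths towards the tip, pressed back against the collar. I handed the job in at about 35 s of the 72 s allowed.

**Seating:** each pan ran into a hard stop when pushed back, at tool x = 555.7, 550.7 and 545.6 mm. That is the 5 mm handle spacing expected for pans tight on each other and the largest on its collar. The final push read about 11 N along the hook. The highest load I saw on the hook was about 12 N, downward, while seating the largest pan.

**Last picture:** it shows the three heads stacked against the collar and the pans nested, with the open gripper clear of them. The tray, bottle and jug look to be where they stood. I never reached for the red look-alike, and it was outside the last crops.

**What went wrong or disagreed:**
- My first grasp of the largest pan closed on nothing. The fingertips stood roughly 30 mm higher than the stated tool point, so I went lower and the second try held. That pan's head ended up about 1 mm from where it was before.
- The wrist-camera estimate of the eye's height was several millimetres uncertain. I relied on the rack geometry and on feeling each eye touch the bar instead.

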